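# Check a bored casting with the pin gauge from its case

## Robot

A 7-joint arm with a two-finger parallel gripper is mounted at the origin on the work surface. World frame = base frame: x ahead of the robot, y to its left, z up, the work surface at z = 0. Lengths are in m, angles in rad, forces in N, time in s.
With the tool pointing down it reaches from about 0.4 to 0.85 m from the base axis. Payload 4.5 kg.
Tool frame: the origin (TCP) lies on the centre line of the jaws, within the pads' length; the fingertips stand env.tcp_to_tips ahead of it and the grasp point (between the pads) is the TCP (env.tcp_to_tips is the distance from the TCP to the fingertips, in m); x points along the fingers, y is the direction in which the jaws open and shut, and the axes are right-handed (so a half turn about x gives the same grasp; the last joint's range is limited). The gripper opens to 88 mm and grips with 3 to 60 N. Pads are 18 mm wide; open, the fingers measure 123 mm over their backs; the gripper's body (75 mm by 187 mm) begins 45 mm behind the grasp point.
Start: joints at [1.135, 0.689, -0.195, 1.565, 0.157, 0.902, -0.215], TCP at [0.283, -0.557, 0.219] pointing down, gripper open.
Joint ranges: [-3.01, 3.01], [-0.46, 2.08], [-1.47, 1.51], [0.13, 2.56], [-1, 4.14], [0.04, 2.09], [-2.66, 2.66]. Speed limits (rad/s): [2.57, 2.57, 3.14, 3.14, 3.14, 3.14, 3.14].

## Interface

Orientations are given as a unit quaternion [w, x, y, z].
In Python, from cell import sensors, cams, env gives the robot as it stands.
- The arm moves only by the shell command python3 -m pendant 'ROWS' [FORCE]. ROWS is JSON, a list of rows, each an object of numbers: "hand": the opening, from 0 (shut) to 1 (fully open); "dx", "dy", "dz": the shift along the tool's x, y, z normalised to -1 to 1, where 1 is 10 cm; "turn": the turn about the tool's x normalised to -1 to 1, where 1 is 0.5 rad. A call has 1 to 8 rows; each row shifts and turns the commanded pose from where the row before left it, along the tool's axes as they then stand; what a row does not reach is not made up. A row lasts 1/10 s, in which the tool goes at most 50 mm and 8.59 degrees, less where a joint would pass 70% of its speed; a pose out of reach is approached as far as the arm can. A call with a number of a shift or a turn outside -1 to 1 is refused whole. A call with a gripper value outside its range is refused whole. The fingers move at their own pace and stop on an object; FORCE is the grip in N (left out, the last holds). Time passes only in rows, so rows that do not move let the fingers close. It gives the time, the measured TCP pose, the force and the opening at its end, in the units of the state.
- sensors.state(): the state, without advancing time (a new reading comes with each control period).
- cams.camera(name): name is "scene" or "top"; returns a dict with "frame" (400x640x3 uint8, red, green, blue), "vfov" (degrees; the focal length in pixels is half the picture's height over the tangent of half this angle, whatever the lens; pixels are square), "cx", "cy" (the principal point, pixels), "R" (3x3) and "t" (3): a world point X has camera coordinates R X + t. Camera axes: x right, y down, z forward; pixel columns grow to the right and rows downward; lengths in m; the calibration is good to about 2 mm. A picture is of the moment at which its call begins. There is no depth.
- env.sign_off(): hands the job in, once; it reports no verdict.
The state is a dict: "t": time; "joint_pos": joint angles; "dq": joint speeds; "joint_torque": joint torques, N m; "eef_pos": TCP position; "orientation": TCP orientation; "force": force on the tool from outside, world axes, zero at the start; "wrist_torque": the same for the moment, N m; "grip_width": finger opening in m.
Only numpy, scipy, OpenCV 4.12 (cv2) and the standard library are available. Lean on these libraries where they do the work, as an engineer would, in place of code of your own. Each camera call takes 0.05 s, during which the arm holds its last target. There are 200 camera calls.

## Task

Check the bore of the green casting with the pin gauge kept in the wooden case: lift the loose lid off by its knob and set it down flat on the bench, clear of the case. Take the gauge out by its steel shank, lay it in the two V saddles of the rest with its red handle in the yellow saddle, and let go; then take it again by the handle and push the shank into the bore until the handle's shoulder is fully home against the casting's face, and leave it there. Do not drop the lid or the gauge, and leave the oil bottle, the round stock and the drilled steel block where they are.

Things in the scene. Friction and masses are not known exactly. Their poses are not given: they have to be found in the camera images.
- gauge_case: Fixed wooden case 180 (x) x 110 (y) mm, origin at centre of underside. Decks 44 mm high carry the lid inside a 6 mm wide lip 51 mm high. The gauge lies along x, tip to +x, axis 30 mm above the bench: handle sunk in a close pocket (x -80 to -8 mm), tip in another (x 50 to 80). From x = -8 to 50 an open finger channel, floor 4 mm high, crosses the full width and bares the shank.
- case_lid: Loose light wood lid 160 (x) x 90 (y) x 8 mm, about 0.12 kg, with a round black knob at its centre: 30 mm across from 20 to 36 mm above the lid's underside, top at 40 mm, on an 18 mm neck. Origin at the centre of the underside, z up. It starts on the case, underside 44 mm above the bench.
- pin_gauge: Round pin gauge, about 0.12 kg. Origin on its axis at the shoulder between handle and shank, near the centre of mass; +x points to the tip. Red handle 24 mm diameter, x -75 to 0 mm; steel shank 14 mm diameter, x 0 to 80 mm, last 8 mm tapering to 7 mm. Starts lying in the case under the lid, shoulder at about x = -3 mm of the case, pointing as the case's x.
- v_rest: Fixed set-down rest: dark steel base 170 (x) x 70 (y) x 12 mm with two upright 90 degree V saddles, each 12 mm long in x, about 45 mm wide: a yellow one for the handle at x = -64 mm (V tips 58 mm high), an aluminium one for the shank at x = +55 mm (65 mm high). Origin at the centre of the underside.
- rest_seat (a point): Where the gauge's origin (its shoulder) comes to lie in the rest: above the rest's origin, 55 mm above the bench. Axes as the rest; the gauge lies along x, level, tip to +x.
- casting: Fixed green cast housing, 90 mm deep (x from -90 to 0), 100 mm wide (y), 85 mm high, with bolted feet 18 mm high at its sides (160 mm wide over all). Origin on the bench under its +x face, in which the bore opens; the bore runs level, right through, along x.
- bore_mouth (a point): Centre of the bore's mouth, in the casting's +x face, 55 mm above the bench. +x points out of the bore, square to the face; the gauge goes in along -x. Bore 16 mm diameter, 90 mm deep, edge chamfered 2.5 mm; a bare steel ring marks it, and a bare steel strip the edge above it on top.
- oil_bottle: White oil bottle with red cap, 56 mm diameter, 130 mm high, loose; origin at the centre of its underside. Leave alone.
- round_stock: Upright dark steel round, 54 mm diameter, 90 mm high, loose; origin at the centre of its underside. Leave alone.
- hole_block: Steel block with three holes, 40 (x) x 100 (y) x 30 mm high, loose; origin at the centre of its underside. Leave alone.
Mind the look-alikes: they are no part of the job. What is meant by the case_lid is not blue, orange or purple, and is the larger of those in its own colour.

How it is judged:
On the way, in this order (a step that is already met when the one before it is completed fails the run):
1. the lid lies flat on the bench, clear of the case, released (height (world z) of case_lid below 0.006 m and angle between case_lid's own z axis and vertical below 0.08 rad and horizontal distance between case_lid and gauge_case above 0.11 m and contact force between the fingers and case_lid below 0.2 N and linear speed of case_lid below 0.03 m/s), for 0.2 s.
2. the gauge lies in both V saddles of the rest, handle in the yellow one, released (x of pin_gauge in the frame of rest_seat between -0.02 and 0.02 m and y of pin_gauge in the frame of rest_seat between -0.008 and 0.008 m and z of pin_gauge in the frame of rest_seat between -0.007 and 0.007 m and angle between the x axis of pin_gauge and the x axis of rest_seat, either way round below 0.1 rad and contact force between the fingers and pin_gauge below 0.2 N and linear speed of pin_gauge below 0.03 m/s), for 0.2 s.
At the end, for the whole second after the job is handed in: Gauge in the bore: shoulder within 4 mm of the casting's face and of the bore's centre, within 0.06 rad of its axis, released, at rest. Lid flat on the bench (underside below 6 mm, tilt under 0.08 rad), its centre over 110 mm from the case's centre, released, at rest (all of step 1 and x of pin_gauge in the frame of bore_mouth between -0.004 and 0.004 m and y of pin_gauge in the frame of bore_mouth between -0.004 and 0.004 m and z of pin_gauge in the frame of bore_mouth between -0.004 and 0.004 m and angle between the x axis of pin_gauge and the x axis of bore_mouth, either way round below 0.06 rad and contact force between the fingers and pin_gauge below 0.2 N and linear speed of pin_gauge below 0.02 m/s); the robot touches nothing.
It fails at once if the oil bottle is moved by more than 25 mm (distance of oil_bottle from where it was at the start of the episode above 0.025 m).
It fails at once if the round stock is moved by more than 25 mm (distance of round_stock from where it was at the start of the episode above 0.025 m).
It fails at once if the hole block is moved by more than 25 mm (distance of hole_block from where it was at the start of the episode above 0.025 m).
It fails at once if the lid is dropped: out of the fingers more than 25 mm above the bench beside the case, or more than 25 mm above its seat (contact force between the fingers and case_lid below 0.01 N and (height (world z) of case_lid above 0.07 m or (height (world z) of case_lid above 0.025 m and horizontal distance between case_lid and gauge_case above 0.1 m))).
It fails at once if the gauge is dropped: out of the fingers more than 25 mm above the height of rest and bore (contact force between the fingers and pin_gauge below 0.01 N and height (world z) of pin_gauge above 0.08 m).
It also fails if it takes over 67 s, if anything falls off the work surface, if the arm or the gripper's body presses on something with over 40 N, if the wrist force passes 120 N, or if a joint passes its speed limit or range.

## Working session

There is one attempt and no reset: what is moved stays moved. The work goes in short steps, Python scripts to look and compute and a shell command to move; the robot and the scene stay as the last step left them, time stands still between calls to the robot, and variables do not carry over. Pictures are saved under pics/ and viewed, and the job is handed in when it is done.

```bash
ls; mkdir -p pics; cat > h.py <<'E'
import numpy as np, cv2, json
from cell import sensors, cams, env
def grab(n,tag):
    c=cams.camera(n); cv2.imwrite(f'pics/{tag}.png',c['frame'][:,:,::-1]); 
    c['f']=200/np.tan(np.radians(c['vfov'])/2); return c
def ray(c,u,v,z):
    R=np.array(c['R']);t=np.array(c['t']);o=-R.T@t
    d=R.T@np.array([(u-c['cx'])/c['f'],(v-c['cy'])/c['f'],1]); return o+d*(z-o[2])/d[2]
def proj(c,X):
    p=np.array(c['R'])@np.array(X)+np.array(c['t']); return c['f']*p[:2]/p[2]+[c['cx'],c['cy']]
E
python3 - <<'E'
from h import *
import pickle
for n in('scene','top'):
    c=grab(n,n+'0'); pickle.dump(c,open(n+'0.pkl','wb')); print(n,c['vfov'],c['cx'],c['cy'],np.round(-np.array(c['R']).T@c['t'],3), np.round(c['R'],3).tolist())
    print([k for k in c])
s=sensors.state(); print(s, env.tcp_to_tips)
E
```

```text
pics
scene 44.3162127637847 311.1226218384784 207.35702860075335 [ 1.026 -0.634  0.988] [[0.834, 0.551, 0.006], [0.396, -0.592, -0.702], [-0.384, 0.588, -0.712]]
['frame', 'vfov', 'cx', 'cy', 'R', 't', 'f']
top 55.289408464892404 315.65267037255666 200.54729014797894 [0.367 0.114 1.34 ] [[-0.011, -1.0, 0.001], [-0.992, 0.011, -0.124], [0.124, -0.002, -0.992]]
['frame', 'vfov', 'cx', 'cy', 'R', 't', 'f']
{'t': 0.1, 'joint_pos': array([ 1.13485582,  0.68989938, -0.19454831,  1.56616912,  0.15729644,
        0.90251528, -0.21510389]), 'dq': array([ 0.00055058, -0.00236569,  0.00124661, -0.00387895, -0.00072487,
        0.00082028,  0.00062913]), 'joint_torque': array([-2.86162649e-03, -5.28505003e+01, -1.27129152e+00, -1.53837955e+01,
       -5.25495037e-02,  1.99264359e-03,  1.33716799e-05]), 'eef_pos': array([ 0.28262672, -0.55680941,  0.21821033]), 'orientation': array([-0.16404311, -0.68752156, -0.16512531,  0.68784998]), 'force': array([-0.45330333, -0.00055572, -0.12957743]), 'wrist_torque': array([ 0.03946654, -0.03046991,  0.02146053]), 'grip_width': 0.08812880666686974} 0.019
```

View pics/scene0.png

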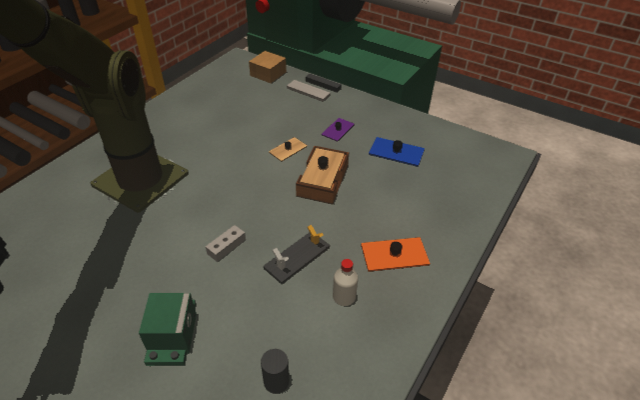

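View pics/top0.png

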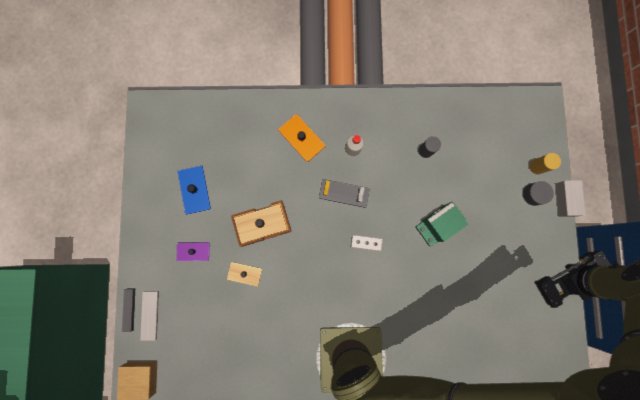

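The wooden candidates are the lid on the case, top (260,223), and the small wooden plate, top (243,273). The lid on the case fits: it is wood-coloured and the larger of the two. The blue (192,189), orange (302,137) and purple (193,251) ones are excluded by colour. I'll confirm in enlarged crops.

```bash
python3 - <<'E'
from h import *
t=cv2.imread('pics/top0.png'); s=cv2.imread('pics/scene0.png')
def cr(i,x,y,w,h,k): return cv2.resize(i[y:y+h,x:x+w],None,fx=k,fy=k,interpolation=cv2.INTER_CUBIC)
a=cr(t,220,190,80,100,5)[:, :400]; b=cr(t,405,190,80,60,5)
c=cr(s,290,130,80,80,5); d=cr(t,310,170,80,60,5)
r1=np.vstack([a[:300],b]);r2=np.vstack([c[60:360],d])
cv2.imwrite('pics/crop0.png',np.hstack([r1,r2]))
E
```

```text
(no output)
```

View pics/crop0.png

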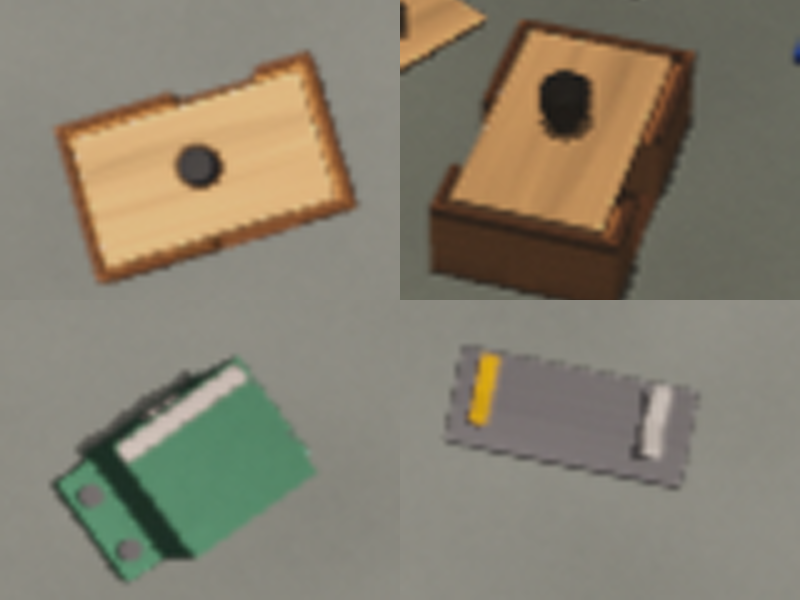

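The upper-left crop confirms the lid: the large wood plate with a black knob, seated in the case. The lip gap is nearer the right end, so case +x points right in the top view (about world -y). In the top view the casting's steel strip and bore face are up-left, and the rest's yellow saddle is left, the aluminium one right.

```bash
cat >> h.py <<'E'
def mask_pts(c,box,fn,k=4):
    x,y,w,h=box; im=cv2.resize(c['frame'][y:y+h,x:x+w],None,fx=k,fy=k,interpolation=cv2.INTER_CUBIC)
    hsv=cv2.cvtColor(im,cv2.COLOR_RGB2HSV).astype(int); m=fn(hsv[...,0],hsv[...,1],hsv[...,2],im.astype(int)).astype(np.uint8)
    m=cv2.morphologyEx(m,cv2.MORPH_OPEN,np.ones((3,3)))
    cs,_=cv2.findContours(m,cv2.RETR_EXTERNAL,cv2.CHAIN_APPROX_NONE)
    ct=max(cs,key=cv2.contourArea).reshape(-1,2)
    return (ct+.5)/k-.5+[x,y]
def rect(c,pts,z):
    P=np.array([ray(c,u,v,z)[:2] for u,v in pts],np.float32)
    (cx,cy),(w,h),a=cv2.minAreaRect(P*1000)
    if w<h: w,h,a=h,w,a+90
    return np.round([cx,cy,w,h,(a+90)%180-90],1)
E
python3 - <<'E'
from h import *
import pickle
T=pickle.load(open('top0.pkl','rb'));S=pickle.load(open('scene0.pkl','rb'))
for n,c,b in(('top',T,dict(lid=(220,190,80,65),cast=(405,190,80,60),rest=(310,170,70,45),bot=(335,125,40,40),st=(410,130,40,35),blk=(340,225,50,35))),
             ('scene',S,dict(lid=(290,140,65,65),cast=(135,280,70,65),rest=(255,220,85,65),blk=(195,220,60,45)))):
    hv=cv2.cvtColor(c['frame'],cv2.COLOR_RGB2HSV)
    wood=lambda h,s,v,i:(h<25)&(s>60)&(v>(165 if n=='top' else 120))
    print(n,'lid',rect(c,mask_pts(c,b['lid'],wood),.052))
    print(' casetop',rect(c,mask_pts(c,b['lid'],lambda h,s,v,i:(h<25)&(s>60)),.051))
    # knob
    p=mask_pts(c,b['lid'],lambda h,s,v,i:(v<70)&(s<90)); print(' knob',rect(c,p,.08))
    for nm,z in(('yel',.05),):
        p=mask_pts(c,b['rest'],lambda h,s,v,i:(h>15)&(h<35)&(s>150)); print(' yel',p.mean(0).round(1),rect(c,p,z))
    p=mask_pts(c,b['cast'],lambda h,s,v,i:(v>110)&(s<45)); 
    print(' cast hsv top/face; strip',p.mean(0).round(1),rect(c,p,.085))
u=lambda c,x,y:(c['frame'][y,x].tolist())
print('top cast',[u(T,x,y) for x,y in((445,225),(424,222),(423,230))],'rest',u(T,340,192),u(T,362,195),'bench',u(T,340,215))
print('scene cast',[u(S,x,y) for x,y in((160,300),(160,330),(189,320),(181,310))],'rest',u(S,300,257),u(S,278,259),'bench',u(S,320,220))
E
```

```text
top lid [454.7 297.6 167.1  97.  -73.6]
 casetop [453.6 297.8 184.1 114.7 -73.7]
 knob [450.  292.9  22.7  13.4 -26.4]
 yel [326.3 187.4] [573.   74.3  48.9  12.8 -12.1]
 cast hsv top/face; strip [444.5 219.5] [ 457.1 -313.8  270.9  197.1   89.3]
scene lid [459.4 296.7 163.9  97.  -73.6]
 casetop [470.1 276.5 231.1 123.5 -73.5]
 knob [462.9 286.9  52.   25.1 -57.1]
 yel [314.2 234.3] [581.5  69.6  64.6  32.9 -45. ]
 cast hsv top/face; strip [182.  312.5] [ 482.4 -300.6   99.    12.7  -56. ]
top cast [[88, 139, 107], [34, 57, 42], [115, 113, 109]] rest [119, 111, 112] [164, 155, 149] bench [140, 138, 130]
scene cast [[54, 88, 63], [52, 86, 61], [41, 49, 40], [155, 144, 131]] rest [68, 65, 62] [129, 122, 111] bench [110, 111, 98]
```

```bash
python3 - <<'E'
from h import *
t=cv2.imread('pics/top0.png'); s=cv2.imread('pics/scene0.png')
def cr(i,x,y,w,h,k): return cv2.resize(i[y:y+h,x:x+w],None,fx=k,fy=k,interpolation=cv2.INTER_CUBIC)
cv2.imwrite('pics/crop1.png',np.hstack([cr(s,130,280,80,80,5),cr(s,255,215,80,80,5)]))
E
```

```text
(no output)
```

View pics/crop1.png

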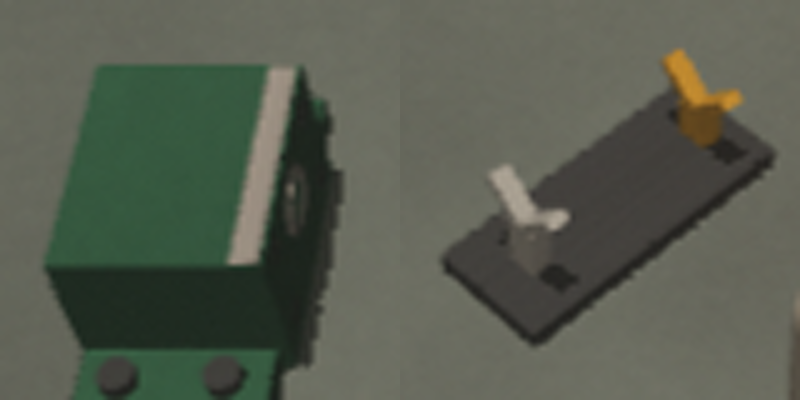

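Findings so far: the lid is at about (0.456, 0.297) with case +x at -73.6°. The bore face is near (0.487, -0.297) with its normal at about 34°. Next I'll work out the tool frame and the moves to the knob.

```bash
cat >> h.py <<'E'
from scipy.spatial.transform import Rotation as Ro
def tool():
    s=sensors.state(); q=np.array(s['orientation']); return s,Ro.from_quat(q[[1,2,3,0]]).as_matrix(),np.array(s['eef_pos'])
def goto(X,yawdeg=None,frm=None,quiet=False):
    """yawdeg: wanted heading of tool z axis (mod 180). prints the turn, then shifts in the turned tool frame, units 0.1m/0.5rad"""
    s,R,p=tool()
    if frm is not None: p=np.array(frm)
    a=0
    if yawdeg is not None:
        h=np.degrees(np.arctan2(R[1,2],R[0,2])); d=(yawdeg-h+90)%180-90
        a=-np.radians(d)  # tool x is down
        print('tool z heading %.2f -> turn %.3f (units), alt %.3f'%(h,a/.5,(a-np.sign(a)*np.pi)/.5))
    R2=R@Ro.from_rotvec([a,0,0]).as_matrix()
    print('shifts dx,dy,dz units',np.round(R2.T@(np.array(X)-p)/.1,3),'tilt x',np.round(R[:,0],4),'q7 %.2f'%s['joint_pos'][6], 'p',p.round(4),'F',np.round(s['force'],1),'w %.4f t %.2f'%(s['grip_width'],s['t']))
E
python3 - <<'E'
from h import *
import pickle
T=pickle.load(open('top0.pkl','rb'));S=pickle.load(open('scene0.pkl','rb'))
s,R,p=tool(); print(R.round(3).tolist())
goto([.55,-.05,.22],-73.6); goto([.456,.297,.15],-73.6)
for nm,uv,z in(('orange corner',(279,131),.008),('orange low',(311,161),.008),('blue right',(211,209),.008),('bottle',(355,142),.13),('stock',(431,144),.09),('blk',(367,243),.03),('restc',(344,193),.012)):print(nm,ray(T,*uv,z)[:2].round(3))
w=lambda h,s,v,i:(v<78)&(i[...,0]<80)&(abs(i[...,0]-i[...,2])<10)
for c,b in((S,(255,220,85,65)),): print('rest base',rect(c,mask_pts(c,b,w),.010))
w=lambda h,s,v,i:(v<131)&(s<30)
print('rest base T',rect(T,mask_pts(T,(310,170,70,45),lambda h,s,v,i:(i[...,1]-i[...,2]<4)),.012))
E
```

```text
[[-0.001, 0.453, -0.892], [0.001, -0.892, -0.453], [-1.0, -0.002, 0.0]]
tool z heading -153.08 -> turn -2.774 (units), alt 3.509
shifts dx,dy,dz units [-0.013  3.996 -4.107] tilt x [-8.0e-04  1.4e-03 -1.0e+00] q7 -0.22 p [ 0.2826 -0.5568  0.2182] F [-0.5 -0.  -0.1] w 0.0881 t 0.10
tool z heading -153.08 -> turn -2.774 (units), alt 3.509
shifts dx,dy,dz units [ 0.692  4.074 -7.7  ] tilt x [-8.0e-04  1.4e-03 -1.0e+00] q7 -0.22 p [ 0.2826 -0.5568  0.2182] F [-0.5 -0.  -0.1] w 0.0881 t 0.10
orange corner [0.787 0.24 ]
orange low [0.676 0.126]
blue right [0.508 0.478]
bottle [ 0.709 -0.019]
stock [ 0.71  -0.279]
blk [ 0.383 -0.063]
restc [0.559 0.011]
rest base [564.9   8.2 174.9  77.2  77.8]
rest base T [558.6  12.1 169.5  70.1  77.7]
```

```bash
python3 -m pendant '[{"turn":-0.28},{"turn":-0.28},{"turn":-0.28},{"turn":-0.28},{"turn":-0.28},{"turn":-0.28},{"turn":-0.28},{"turn":-0.28}]' 40
python3 -m pendant '[{"turn":-0.28},{"turn":-0.25},{"dy":0.3,"dz":-0.3},{"dy":0.3,"dz":-0.3},{"dy":0.3,"dz":-0.3},{"dy":0.3,"dz":-0.3},{"dy":0.3,"dz":-0.3},{"dy":0.3,"dz":-0.3}]'
python3 -m pendant '[{"dy":0.3,"dz":-0.3},{"dy":0.3,"dz":-0.3},{"dy":0.3,"dz":-0.3},{"dy":0.3,"dz":-0.3},{"dy":0.3,"dz":-0.3},{"dy":0.3,"dz":-0.3},{"dz":-0.3},{"dz":0}]'
python3 - <<'E'
from h import *
goto([.456,.297,.13],-73.6)
E
```

```text
tool z heading -153.08 -> turn -2.774 (units), alt 3.509
shifts dx,dy,dz units [ 0.892  4.074 -7.7  ] tilt x [-8.0e-04  1.4e-03 -1.0e+00] q7 -0.22 p [ 0.2826 -0.5568  0.2182] F [-0.5 -0.  -0.1] w 0.0881 t 0.10validation failed for argument at $[0]...
validation failed for argument at $[0]...
validation failed for argument at $[0]...
```

```bash
python3 -m pendant '[{"hand":1,"dx":0,"dy":0,"dz":0,"turn":-0.28},{"hand":1,"dx":0,"dy":0,"dz":0,"turn":-0.28},{"hand":1,"dx":0,"dy":0,"dz":0,"turn":-0.28},{"hand":1,"dx":0,"dy":0,"dz":0,"turn":-0.28},{"hand":1,"dx":0,"dy":0,"dz":0,"turn":-0.28},{"hand":1,"dx":0,"dy":0,"dz":0,"turn":-0.28},{"hand":1,"dx":0,"dy":0,"dz":0,"turn":-0.28},{"hand":1,"dx":0,"dy":0,"dz":0,"turn":-0.28}]' 40
python3 - <<'E'
from h import *
goto([.55,-.05,.22],-73.6)
E
```

```text
t: 0.9
eef_pos: [0.2826, -0.557, 0.2185]
orientation: [0.506, 0.494, 0.506, -0.494]
force: [0.5, 0.1, -0.4]
grip_width: 0.0883
tool z heading -88.58 -> turn -0.523 (units), alt 5.760
shifts dx,dy,dz units [-0.013  3.997 -4.109] tilt x [-6.e-04  8.e-04 -1.e+00] q7 0.69 p [ 0.2826 -0.557   0.2185] F [ 0.5  0.1 -0.4] w 0.0883 t 0.90
```

All five fields are needed in each row. Moving on.

```bash
python3 -m pendant '[{"hand":1,"dx":0,"dy":0,"dz":0,"turn":-0.26},{"hand":1,"dx":0,"dy":0,"dz":0,"turn":-0.26},{"hand":1,"dx":0,"dy":0.3,"dz":-0.3,"turn":0},{"hand":1,"dx":0,"dy":0.3,"dz":-0.3,"turn":0},{"hand":1,"dx":0,"dy":0.3,"dz":-0.3,"turn":0},{"hand":1,"dx":0,"dy":0.3,"dz":-0.3,"turn":0},{"hand":1,"dx":0,"dy":0.3,"dz":-0.3,"turn":0},{"hand":1,"dx":0,"dy":0.3,"dz":-0.3,"turn":0}]'
python3 -m pendant '[{"hand":1,"dx":0,"dy":0.3,"dz":-0.3,"turn":0},{"hand":1,"dx":0,"dy":0.3,"dz":-0.3,"turn":0},{"hand":1,"dx":0,"dy":0.3,"dz":-0.3,"turn":0},{"hand":1,"dx":0,"dy":0.3,"dz":-0.3,"turn":0},{"hand":1,"dx":0,"dy":0.3,"dz":-0.3,"turn":0},{"hand":1,"dx":0,"dy":0.3,"dz":-0.3,"turn":0},{"hand":1,"dx":0,"dy":0.3,"dz":-0.3,"turn":0},{"hand":1,"dx":0,"dy":0,"dz":-0.2,"turn":0}]'
python3 - <<'E'
from h import *
goto([.456,.297,.13],-73.6)
E
```

```text
t: 1.7
eef_pos: [0.4067, -0.3331, 0.2187]
orientation: [0.564, 0.426, 0.565, -0.426]
force: [1.0, -0.5, -0.5]
grip_width: 0.0883
t: 2.5
eef_pos: [0.548, -0.0506, 0.219]
orientation: [0.566, 0.426, 0.565, -0.423]
force: [-0.3, 0.2, -0.0]
grip_width: 0.0884
tool z heading -73.75 -> turn -0.005 (units), alt 6.278
shifts dx,dy,dz units [ 0.899  0.095 -3.592] tilt x [ 0.0035  0.0036 -1.    ] q7 -0.12 p [ 0.548  -0.0506  0.219 ] F [-0.3  0.2 -0. ] w 0.0884 t 2.50
```

```bash
python3 -m pendant '[{"hand":1,"dx":0,"dy":0.02,"dz":-0.45,"turn":0},{"hand":1,"dx":0,"dy":0.02,"dz":-0.45,"turn":0},{"hand":1,"dx":0,"dy":0.02,"dz":-0.45,"turn":0},{"hand":1,"dx":0.1,"dy":0.02,"dz":-0.45,"turn":0},{"hand":1,"dx":0.2,"dy":0.02,"dz":-0.45,"turn":0},{"hand":1,"dx":0.2,"dy":0,"dz":-0.45,"turn":0},{"hand":1,"dx":0.2,"dy":0,"dz":-0.45,"turn":0},{"hand":1,"dx":0.2,"dy":0,"dz":-0.45,"turn":0}]'
python3 -m pendant '[{"hand":1,"dx":0,"dy":0,"dz":0,"turn":0},{"hand":1,"dx":0,"dy":0,"dz":0,"turn":0}]'
python3 - <<'E'
from h import *
goto([.456,.297,.077],-73.6)
c=grab('scene','s1'); x=c['frame'][90:240,230:430,::-1]; cv2.imwrite('pics/s1c.png',cv2.resize(x,None,fx=4,fy=4,interpolation=2))
E
```

```text
t: 3.3
eef_pos: [0.4547, 0.2944, 0.1279]
orientation: [0.565, 0.426, 0.565, -0.426]
force: [0.3, -0.6, 0.4]
grip_width: 0.088
t: 3.5
eef_pos: [0.4542, 0.294, 0.1282]
orientation: [0.565, 0.424, 0.566, -0.425]
force: [-0.3, 0.1, -0.2]
grip_width: 0.0886
tool z heading -73.83 -> turn -0.008 (units), alt 6.275
shifts dx,dy,dz units [ 0.511  0.026 -0.024] tilt x [-0.0015 -0.001  -1.    ] q7 -0.85 p [0.4542 0.294  0.1282] F [-0.3  0.1 -0.2] w 0.0886 t 3.50
```

View pics/s1c.png

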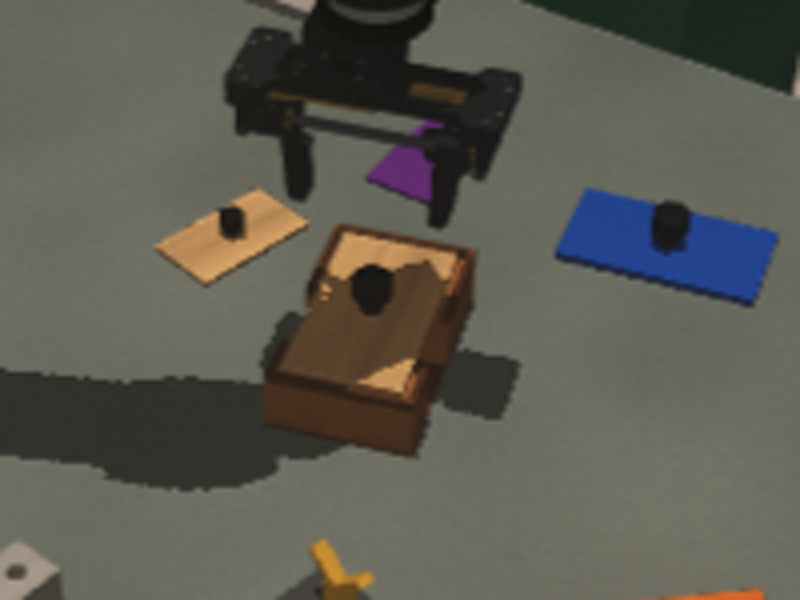

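The open fingers straddle the black knob (crop 370,290) with the lid in the case below. I'll descend and grip.

```bash
python3 -m pendant '[{"hand":1,"dx":0.17,"dy":0.02,"dz":-0.02,"turn":0},{"hand":1,"dx":0.17,"dy":0,"dz":0,"turn":0},{"hand":1,"dx":0.17,"dy":0,"dz":0,"turn":0},{"hand":0,"dx":0,"dy":0,"dz":0,"turn":0},{"hand":0,"dx":0,"dy":0,"dz":0,"turn":0},{"hand":0,"dx":0,"dy":0,"dz":0,"turn":0},{"hand":0,"dx":0,"dy":0,"dz":0,"turn":0},{"hand":0,"dx":0,"dy":0,"dz":0,"turn":0}]' 30
python3 -m pendant '[{"hand":0,"dx":0,"dy":0,"dz":0,"turn":0},{"hand":0,"dx":0,"dy":0,"dz":0,"turn":0}]'
python3 - <<'E'
from h import *
goto([.456,.297,.15],-73.6)
goto([.456+.173,.297+.051,.15],-73.6)
E
```

```text
t: 4.35
eef_pos: [0.4572, 0.2956, 0.0786]
orientation: [0.565, 0.426, 0.564, -0.425]
force: [-0.5, -0.9, -0.4]
grip_width: 0.0503
t: 4.55
eef_pos: [0.4569, 0.2956, 0.0781]
orientation: [0.565, 0.426, 0.565, -0.426]
force: [-0.9, -0.7, -0.1]
grip_width: 0.0344
tool z heading -74.01 -> turn -0.014 (units), alt 6.269
shifts dx,dy,dz units [-0.719 -0.004 -0.016] tilt x [ 3.e-04  1.e-04 -1.e+00] q7 -0.90 p [0.4569 0.2956 0.0781] F [-0.9 -0.7 -0.1] w 0.0344 t 4.55
tool z heading -74.01 -> turn -0.014 (units), alt 6.269
shifts dx,dy,dz units [-0.719  1.799 -0.017] tilt x [ 3.e-04  1.e-04 -1.e+00] q7 -0.90 p [0.4569 0.2956 0.0781] F [-0.9 -0.7 -0.1] w 0.0344 t 4.55
```

```bash
python3 -m pendant '[{"hand":0,"dx":0,"dy":0,"dz":0,"turn":0},{"hand":0,"dx":0,"dy":0,"dz":0,"turn":0},{"hand":0,"dx":0,"dy":0,"dz":0,"turn":0},{"hand":0,"dx":-0.1,"dy":0,"dz":0,"turn":0},{"hand":0,"dx":-0.1,"dy":0,"dz":0,"turn":0},{"hand":0,"dx":0,"dy":0,"dz":0,"turn":0}]'
python3 - <<'E'
from h import *
goto([.456,.297,.15],-73.6)
c=grab('scene','s2'); x=c['frame'][90:240,230:430,::-1]; cv2.imwrite('pics/s2c.png',cv2.resize(x,None,fx=4,fy=4,interpolation=2))
E
```

```text
t: 5.15
eef_pos: [0.4577, 0.2964, 0.0997]
orientation: [0.565, 0.427, 0.564, -0.425]
force: [0.4, 0.5, -0.1]
grip_width: 0.0009
tool z heading -74.03 -> turn -0.015 (units), alt 6.268
shifts dx,dy,dz units [-0.503 -0.014 -0.011] tilt x [ 0.0025  0.0021 -1.    ] q7 -0.88 p [0.4577 0.2964 0.0997] F [ 0.4  0.5 -0.1] w 0.0009 t 5.15
```

View pics/s2c.png

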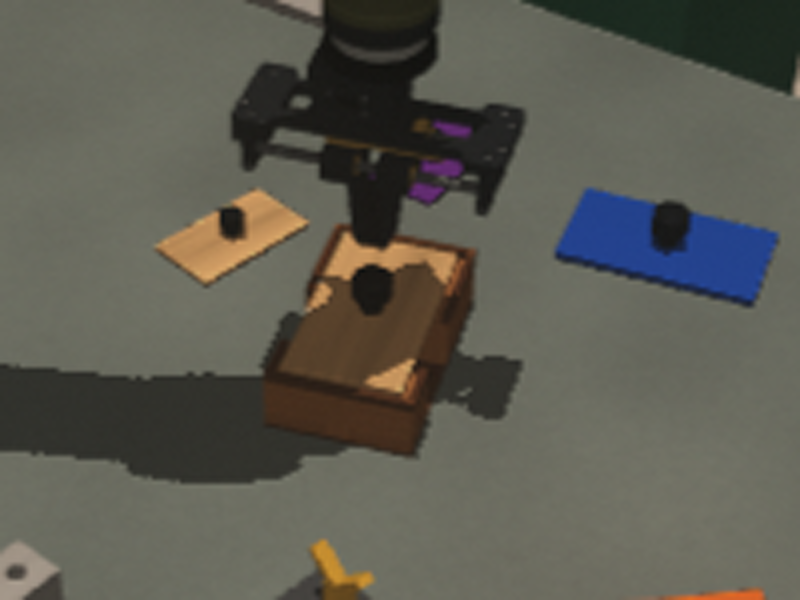

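The fingers shut on air: tips at crop (372,245), knob at (372,290), lid undisturbed. I'll compare the tool's reading with the image.

```bash
python3 - <<'E'
from h import *
s,R,p=tool()
S=grab('scene','s3');T=grab('top','t3')
tip=p+R[:,0]*env.tcp_to_tips
for n,c in(('scene',S),('top',T)):
    print(n,'tcp',proj(c,p).round(1),'tip',proj(c,tip).round(1),'knob .4555,.297,.08',proj(c,[.4555,.297,.08]).round(1),'lid corners',[proj(c,[.4555+ a*.08*.282+b*.045*.959,.297-a*.08*.959+b*.045*.282,.052]).round(0).tolist() for a,b in((-1,-1),(1,-1),(1,1),(-1,1))])
x=S['frame'][120:220,270:380,::-1];y=T['frame'][160:260,205:315,::-1]
cv2.imwrite('pics/c3.png',cv2.resize(np.hstack([x,y]),None,fx=3.6,fy=3.6,interpolation=2))
E
```

```text
scene tcp [322.8 154.4] tip [322.7 159.5] knob .4555,.297,.08 [322.2 159.1] lid corners [[315.0, 147.0], [299.0, 181.0], [330.0, 188.0], [344.0, 153.0]]
top tcp [259.  220.9] tip [259.8 221.3] knob .4555,.297,.08 [259.5 221.9] lid corners [[242.0, 242.0], [287.0, 228.0], [280.0, 203.0], [234.0, 217.0]]
```

View pics/c3.png

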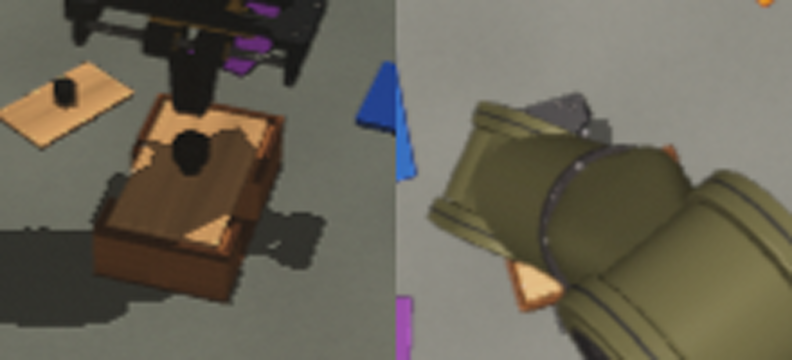

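```bash
python3 - <<'E'
from h import *
import pickle
T=pickle.load(open('top0.pkl','rb'));S=pickle.load(open('scene0.pkl','rb'))
p=np.array([.28263,-.55681,.2182]); tip=p-[0,0,.019]
yj=np.array([.453,-.892,0])
for c in (T,S): print(proj(c,p).round(1),proj(c,tip).round(1),[proj(c,tip+k*.044*yj).round(1) for k in(1,-1)],'30mm up',proj(c,tip+[0,0,.03]).round(1))
x=T['frame'][235:335,510:620,::-1]; x=cv2.resize(x,None,fx=5,fy=5,interpolation=2)
for q in [tip+.044*yj,tip-.044*yj]:
    u=((proj(T,q)-[510,235])*5).astype(int); cv2.circle(x,tuple(map(int,u)),3,(0,0,255),-1)
    u=((proj(T,q+[0,0,.03])-[510,235])*5).astype(int); cv2.circle(x,tuple(map(int,u)),3,(0,255,0),-1)
cv2.imwrite('pics/c4.png',x)
E
```

```text
[547.6 275. ] [543.7 274.6] [array([556.4, 267.5]), array([530.9, 281.6])] 30mm up [549.9 275.3]
[-14.3 319.8] [ -9.4 325.4] [array([-23.7, 347.4]), array([  3.9, 304.9])] 30mm up [-17.2 316.4]
```

View pics/c4.png

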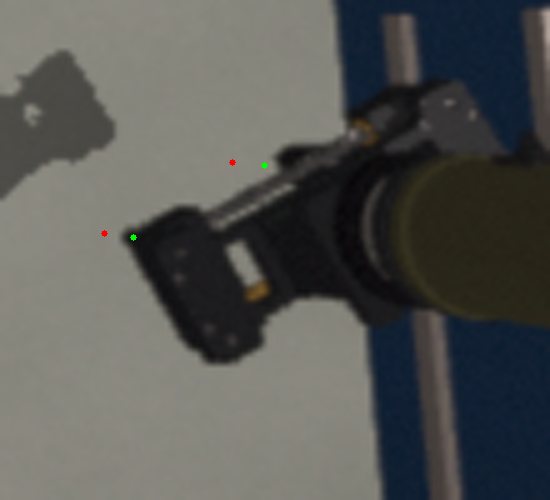

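```bash
python3 - <<'E'
from h import *
import pickle
T=pickle.load(open('top0.pkl','rb'));S=pickle.load(open('scene0.pkl','rb'))
T3=grab('top','t5')
for n,c in(('T',T),('S',S)): print(n,'base',[proj(c,[a,b,0]).round(1).tolist() for a,b in((0,0),(.1,.1),(.1,-.1),(-.1,.1))], 'f',c['f'])
# table extents sanity + dR between calls
print(np.abs(np.array(T3['R'])-T['R']).max(),np.array(T3['t'])-T['t'])
a=cv2.resize(S['frame'][100:240,60:220,::-1],None,fx=2.5,fy=2.5,interpolation=2)
b=cv2.resize(T['frame'][300:400,300:400,::-1],None,fx=3.5,fy=3.5,interpolation=2)
cv2.imwrite('pics/c5.png',np.hstack([a,b]))
# offset solve
s=sensors.state(); p3=np.array(s['eef_pos'])-[0,0,.019]; S3=S
obs=[(S,p3,(323.3,151.1)),(T,np.array([.28263,-.55681,.1992]),(510+206/5,235+194/5))]
A=[];y=[]
for c,P,o in obs:
    J=np.array([(proj(c,P+e)-proj(c,P))/.001 for e in np.eye(3)*.001]).T; A+=list(J); y+=list(np.array(o)-proj(c,P))
x,res,_,_=np.linalg.lstsq(np.array(A),np.array(y),rcond=None); print('offset',x.round(4),'res',(np.array(A)@x-y).round(1))
E
```

```text
T base [[350.4, 357.9], [320.3, 327.5], [379.2, 326.8], [321.1, 389.5]] f 381.83879130193657
S base [[139.9, 178.3], [188.0, 172.2], [138.0, 211.6], [141.7, 149.1]] f 491.11120283950794
0.0 [0. 0. 0.]
offset [ 0.0041 -0.0016  0.0354] res [0.2 0.1 0.1 0.2]
```

View pics/c5.png

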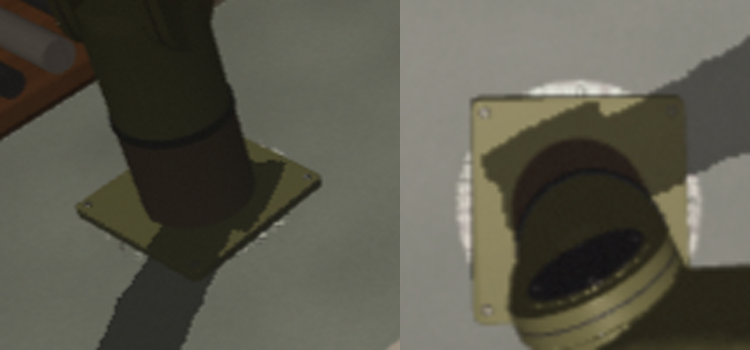

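The base plate lines up with both calibrations. The tips solve to about 35 mm higher than reported, with about 4 mm in xy and 0.2 px residual. I'll confirm the height by gently touching the knob's top (z = 0.084) with the shut fingers.

```bash
python3 -m pendant '[{"hand":0,"dx":0.12,"dy":0,"dz":0,"turn":0},{"hand":0,"dx":0.1,"dy":0,"dz":0,"turn":0},{"hand":0,"dx":0,"dy":0,"dz":0,"turn":0}]'
for i in 1; do python3 -m pendant '[{"hand":0,"dx":0.02,"dy":0,"dz":0,"turn":0},{"hand":0,"dx":0,"dy":0,"dz":0,"turn":0}]' | grep -E 'eef|force'; done
python3 -m pendant '[{"hand":0,"dx":0.02,"dy":0,"dz":0,"turn":0},{"hand":0,"dx":0,"dy":0,"dz":0,"turn":0}]' | grep -E 'eef|force'
python3 -m pendant '[{"hand":0,"dx":0.02,"dy":0,"dz":0,"turn":0},{"hand":0,"dx":0,"dy":0,"dz":0,"turn":0}]' | grep -E 'eef|force'
python3 -m pendant '[{"hand":0,"dx":0.02,"dy":0,"dz":0,"turn":0},{"hand":0,"dx":0,"dy":0,"dz":0,"turn":0}]' | grep -E 'eef|force'
```

```text
t: 5.65
eef_pos: [0.4556, 0.2946, 0.0738]
orientation: [0.564, 0.424, 0.565, -0.427]
force: [-0.9, -0.4, 0.1]
grip_width: 0.0001
eef_pos: [0.4566, 0.2955, 0.0736]
force: [-0.1, 0.4, -0.7]
eef_pos: [0.4569, 0.2955, 0.0719]
force: [0.6, -0.4, 0.3]
eef_pos: [0.4568, 0.2955, 0.0698]
force: [-0.6, 0.1, 0.2]
eef_pos: [0.4567, 0.2954, 0.0677]
force: [-0.0, 0.4, -1.0]
```

```bash
python3 -m pendant '[{"hand":0,"dx":0.02,"dy":0,"dz":0,"turn":0},{"hand":0,"dx":0,"dy":0,"dz":0,"turn":0}]' | grep -E 'eef|force'
python3 -m pendant '[{"hand":0,"dx":0.02,"dy":0,"dz":0,"turn":0},{"hand":0,"dx":0,"dy":0,"dz":0,"turn":0}]' | grep -E 'eef|force'
python3 - <<'E'
from h import *
c=grab('scene','s6'); x=c['frame'][120:220,250:400,::-1]; cv2.imwrite('pics/s6c.png',cv2.resize(x,None,fx=5,fy=5,interpolation=2))
E
```

```text
eef_pos: [0.4567, 0.2954, 0.0657]
force: [-0.4, 0.5, 0.1]
eef_pos: [0.4569, 0.2956, 0.0647]
force: [-1.3, -1.3, 6.6]
```

View pics/s6c.png

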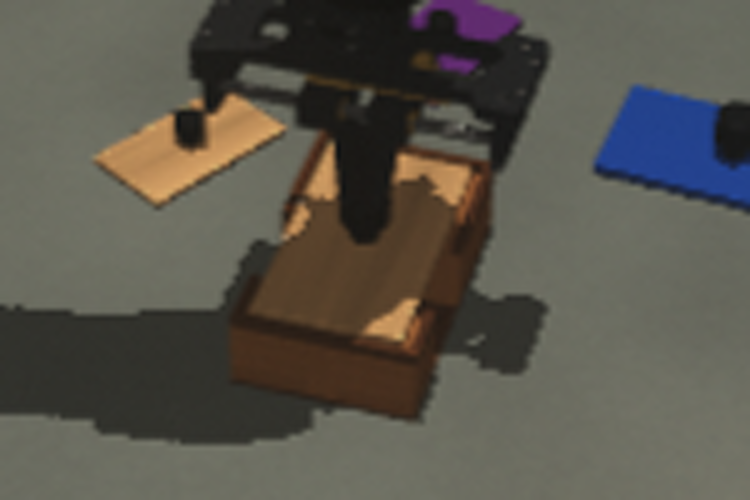

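Contact came at reported z ≈ 0.065 against the knob top at 0.084. So the real tips are at reported z + 0.019, and the reported z reads 38 mm low for the TCP. I'll open, go deeper and grip again.

```bash
python3 -m pendant '[{"hand":1,"dx":-0.05,"dy":0,"dz":0,"turn":0},{"hand":1,"dx":0,"dy":0,"dz":0,"turn":0},{"hand":1,"dx":0,"dy":0,"dz":0,"turn":0},{"hand":1,"dx":0,"dy":0,"dz":0,"turn":0},{"hand":1,"dx":0,"dy":0,"dz":0,"turn":0},{"hand":1,"dx":0,"dy":0,"dz":0,"turn":0},{"hand":1,"dx":0.1,"dy":0,"dz":0,"turn":0},{"hand":1,"dx":0.1,"dy":0,"dz":0,"turn":0}]'
python3 -m pendant '[{"hand":0,"dx":0.1,"dy":0,"dz":0,"turn":0},{"hand":0,"dx":0,"dy":0,"dz":0,"turn":0},{"hand":0,"dx":0,"dy":0,"dz":0,"turn":0},{"hand":0,"dx":0,"dy":0,"dz":0,"turn":0},{"hand":0,"dx":0,"dy":0,"dz":0,"turn":0},{"hand":0,"dx":0,"dy":0,"dz":0,"turn":0},{"hand":0,"dx":0,"dy":0,"dz":0,"turn":0},{"hand":0,"dx":0,"dy":0,"dz":0,"turn":0}]' 30
python3 -m pendant '[{"hand":0,"dx":0,"dy":0,"dz":0,"turn":0},{"hand":0,"dx":0,"dy":0,"dz":0,"turn":0},{"hand":0,"dx":-0.1,"dy":0,"dz":0,"turn":0},{"hand":0,"dx":-0.1,"dy":0,"dz":0,"turn":0},{"hand":0,"dx":0,"dy":0,"dz":0,"turn":0}]'
```

```text
t: 7.7
eef_pos: [0.4569, 0.2956, 0.0482]
orientation: [0.565, 0.426, 0.565, -0.426]
force: [0.0, 0.5, -0.4]
grip_width: 0.0623
t: 8.5
eef_pos: [0.4569, 0.2957, 0.0391]
orientation: [0.565, 0.426, 0.565, -0.425]
force: [0.0, -0.3, 0.9]
grip_width: 0.0294
t: 9.0
eef_pos: [0.4576, 0.2962, 0.0605]
orientation: [0.565, 0.427, 0.564, -0.425]
force: [0.2, 0.7, -0.6]
grip_width: 0.0291
```

```bash
python3 -m pendant '[{"hand":0,"dx":-0.15,"dy":0,"dz":0,"turn":0},{"hand":0,"dx":-0.15,"dy":0,"dz":0,"turn":0},{"hand":0,"dx":0,"dy":0.1,"dz":0,"turn":0},{"hand":0,"dx":0,"dy":0.2,"dz":0,"turn":0},{"hand":0,"dx":0,"dy":0.2,"dz":0,"turn":0},{"hand":0,"dx":0,"dy":0.2,"dz":0,"turn":0},{"hand":0,"dx":0,"dy":0.2,"dz":0,"turn":0},{"hand":0,"dx":0,"dy":0.2,"dz":0,"turn":0}]'
python3 -m pendant '[{"hand":0,"dx":0,"dy":0.2,"dz":0,"turn":0},{"hand":0,"dx":0,"dy":0.2,"dz":0,"turn":0},{"hand":0,"dx":0,"dy":0.2,"dz":0,"turn":0},{"hand":0,"dx":0.2,"dy":0,"dz":0,"turn":0},{"hand":0,"dx":0.2,"dy":0,"dz":0,"turn":0},{"hand":0,"dx":0.2,"dy":0,"dz":0,"turn":0},{"hand":0,"dx":0,"dy":0,"dz":0,"turn":0},{"hand":0,"dx":0,"dy":0,"dz":0,"turn":0}]'
python3 - <<'E'
from h import *
goto([.621,.344,-.003],-73.6)
c=grab('scene','s7'); x=c['frame'][90:270,260:460,::-1]; cv2.imwrite('pics/s7c.png',cv2.resize(x,None,fx=3.3,fy=3.3,interpolation=2))
E
```

```text
t: 9.8
eef_pos: [0.5639, 0.3256, 0.088]
orientation: [0.565, 0.426, 0.565, -0.426]
force: [0.4, 1.2, -0.7]
grip_width: 0.0293
t: 10.6
eef_pos: [0.6204, 0.3421, 0.0283]
orientation: [0.565, 0.425, 0.565, -0.426]
force: [0.3, -0.7, -1.0]
grip_width: 0.0291
tool z heading -74.03 -> turn -0.015 (units), alt 6.268
shifts dx,dy,dz units [ 0.313  0.012 -0.016] tilt x [-6.e-04 -5.e-04 -1.e+00] q7 -0.67 p [0.6204 0.3421 0.0283] F [ 0.3 -0.7 -1. ] w 0.0291 t 10.60
```

View pics/s7c.png

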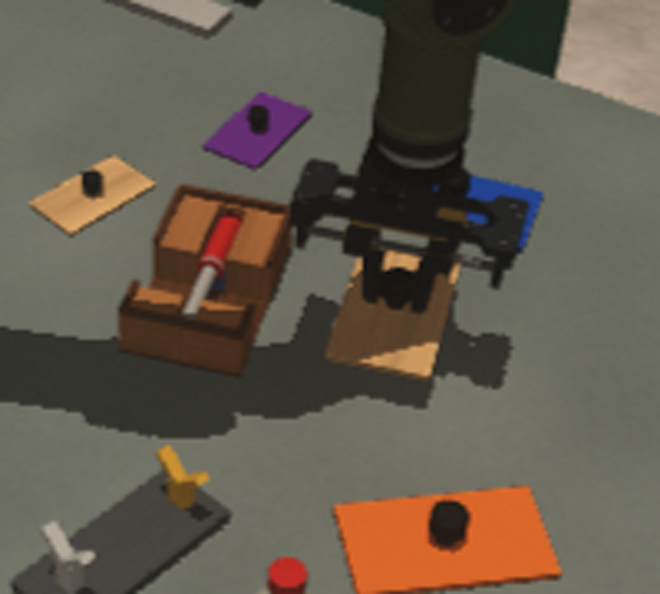

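The lid hangs level in the jaws over clear bench, and the case is open: red handle at crop (222,245), shank tip at (190,308). I'll lower it.

```bash
python3 -m pendant '[{"hand":0,"dx":0.15,"dy":0,"dz":0,"turn":0},{"hand":0,"dx":0.13,"dy":0,"dz":0,"turn":0},{"hand":0,"dx":0.02,"dy":0,"dz":0,"turn":0},{"hand":0,"dx":0,"dy":0,"dz":0,"turn":0}]'
python3 -m pendant '[{"hand":0,"dx":0.02,"dy":0,"dz":0,"turn":0},{"hand":0,"dx":0,"dy":0,"dz":0,"turn":0}]' | grep -E 'eef|force'
python3 -m pendant '[{"hand":0,"dx":0.01,"dy":0,"dz":0,"turn":0},{"hand":0,"dx":0,"dy":0,"dz":0,"turn":0}]' | grep -E 'eef|force'
```

```text
t: 11.05
eef_pos: [0.6196, 0.342, -0.0021]
orientation: [0.565, 0.425, 0.565, -0.426]
force: [0.3, 0.8, -0.4]
grip_width: 0.0291
eef_pos: [0.6204, 0.3425, -0.0029]
force: [0.1, 0.2, -1.8]
eef_pos: [0.6204, 0.3424, -0.0039]
force: [0.3, 1.3, -0.9]
```

```bash
python3 -m pendant '[{"hand":0,"dx":0.015,"dy":0,"dz":0,"turn":0},{"hand":0,"dx":0,"dy":0,"dz":0,"turn":0},{"hand":1,"dx":0,"dy":0,"dz":0,"turn":0},{"hand":1,"dx":0,"dy":0,"dz":0,"turn":0},{"hand":1,"dx":0,"dy":0,"dz":0,"turn":0},{"hand":1,"dx":0,"dy":0,"dz":0,"turn":0},{"hand":1,"dx":0,"dy":0,"dz":0,"turn":0},{"hand":1,"dx":0,"dy":0,"dz":0,"turn":0}]'
python3 -m pendant '[{"hand":1,"dx":-0.3,"dy":0,"dz":0,"turn":0},{"hand":1,"dx":-0.4,"dy":0,"dz":0,"turn":0},{"hand":1,"dx":-0.4,"dy":0,"dz":0,"turn":0},{"hand":1,"dx":0,"dy":0,"dz":0.2,"turn":0},{"hand":1,"dx":0,"dy":0,"dz":0.4,"turn":0},{"hand":1,"dx":0,"dy":0,"dz":0.4,"turn":0},{"hand":1,"dx":0,"dy":0,"dz":0.4,"turn":0},{"hand":1,"dx":0,"dy":0,"dz":0.2,"turn":0}]'
python3 - <<'E'
from h import *
import pickle
S=grab('scene','s8');T=grab('top','t8'); pickle.dump((S,T),open('p8.pkl','wb'))
x=S['frame'][110:260,240:420,::-1];y=T['frame'][140:290,200:380,::-1]
cv2.imwrite('pics/c8.png',np.vstack([cv2.resize(i,None,fx=2.2,fy=2,interpolation=2) for i in(x,)]+[cv2.resize(y,None,fx=2.2,fy=2,interpolation=2)]))
E
```

```text
t: 12.25
eef_pos: [0.6202, 0.3424, -0.0057]
orientation: [0.565, 0.426, 0.565, -0.426]
force: [-0.4, 0.7, 0.4]
grip_width: 0.0752
t: 13.05
eef_pos: [0.6659, 0.1825, 0.1042]
orientation: [0.565, 0.426, 0.562, -0.428]
force: [0.5, 0.1, 0.4]
grip_width: 0.0881
```

View pics/c8.png

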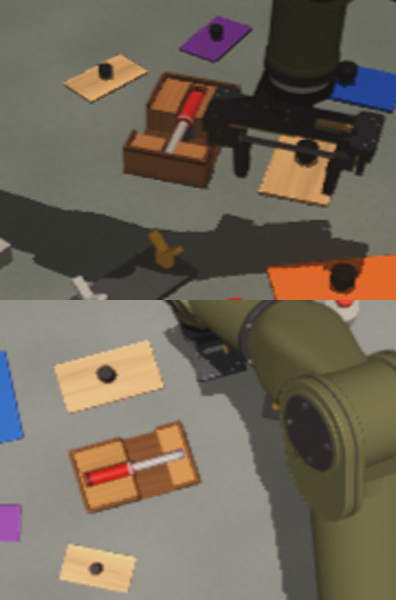

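The lid lies flat on the bench (top crop 107,377), and the gauge is bare in the case: red handle (107,473), shank to (183,455). I'll measure the gauge, and use the released lid to calibrate the tool's xy along the jaw direction.

```bash
python3 - <<'E'
from h import *
import pickle
S,T=pickle.load(open('p8.pkl','rb'))
red=lambda h,s,v,i:((h<8)|(h>172))&(s>150)&(v>90)
redS=lambda h,s,v,i:((h<8)|(h>172))&(s>150)&(v>60)
wood=lambda h,s,v,i:(h<25)&(s>60)&(v>165)
L=rect(T,mask_pts(T,(215,150,70,60),wood),.008); print('lid T',L)
L2=rect(S,mask_pts(S,(355,170,45,50),lambda h,s,v,i:(h<25)&(s>60)&(v>120)),.008); print('lid S',L2)
rep=np.array([.6203,.3424])*1000; j=np.array([.9613,.2756]); print('jaw offs T',(L[:2]-rep)@j)
pT=mask_pts(T,(225,210,50,50),red); print('handle T',rect(T,pT,.030), rect(T,pT,.036))
pS=mask_pts(S,(300,140,50,50),redS); print('handle S',rect(S,pS,.030),rect(S,pS,.036))
print('case T',rect(T,mask_pts(T,(222,195,78,75),lambda h,s,v,i:(h<25)&(s>60)),.051))
sh=lambda h,s,v,i:(s<60)&(v>130)
pT2=mask_pts(T,(256,210,30,18),sh); print('shank T',rect(T,pT2,.030)); 
m=[ray(S,*q,.1232)[:2].round(4).tolist() for q in((349.5,198),(389.5,207))]; print('tips',m,np.mean(m,0))
E
```

```text
lid T [617.3 346.  162.6  92.6 -73.7]
lid S [630.1 312.8  96.8  93.1 -73.7]
jaw offs T -1.8917399999999938
handle T [442.6 343.5  68.8  24.1 -74. ] [442.3 342.5  68.5  24.  -74. ]
handle S [440.4 349.6  75.6  25.3 -71.7] [444.  343.4  75.1  25.1 -71.7]
case T [453.6 297.7 184.  114.7 -73.8]
shank T [465.9 263.1  82.6  14.5 -73. ]
tips [[0.6219, 0.1623], [0.7205, 0.1898]] [0.6712  0.17605]
```

```bash
python3 - <<'E'
from h import *
goto([.462,.283,-.008],-73.84)
E
```

```text
tool z heading -74.40 -> turn -0.020 (units), alt 6.264
shifts dx,dy,dz units [ 1.115 -1.68  -1.535] tilt x [ 8.e-04 -4.e-03 -1.e+00] q7 -0.45 p [0.666  0.1828 0.1041] F [ 0.5 -0.9 -0.8] w 0.0881 t 13.15
```

```bash
python3 -m pendant '[{"hand":1,"dx":0,"dy":-0.24,"dz":-0.22,"turn":-0.02},{"hand":1,"dx":0,"dy":-0.24,"dz":-0.22,"turn":0},{"hand":1,"dx":0,"dy":-0.24,"dz":-0.22,"turn":0},{"hand":1,"dx":0,"dy":-0.24,"dz":-0.22,"turn":0},{"hand":1,"dx":0,"dy":-0.24,"dz":-0.22,"turn":0},{"hand":1,"dx":0.1,"dy":-0.24,"dz":-0.22,"turn":0},{"hand":1,"dx":0.1,"dy":-0.24,"dz":-0.21,"turn":0},{"hand":1,"dx":0,"dy":0,"dz":0,"turn":0}]'
python3 -m pendant '[{"hand":1,"dx":0,"dy":0,"dz":0,"turn":0}]' | grep eef
python3 - <<'E'
from h import *
goto([.462,.283,-.008],-73.84)
c=grab('scene','s9'); x=c['frame'][110:230,240:400,::-1]; cv2.imwrite('pics/s9c.png',cv2.resize(x,None,fx=5,fy=5,interpolation=2))
E
```

```text
t: 13.95
eef_pos: [0.4529, 0.2927, 0.084]
orientation: [0.567, 0.419, 0.571, -0.42]
force: [-0.4, 0.5, -0.6]
grip_width: 0.0885
eef_pos: [0.4583, 0.29, 0.0846]
tool z heading -73.20 -> turn 0.023 (units), alt -6.261
shifts dx,dy,dz units [0.926 0.017 0.078] tilt x [-6.e-04  1.e-03 -1.e+00] q7 -0.88 p [0.4583 0.29   0.0846] F [-0.2 -0.3 -0.1] w 0.0879 t 14.05
```

View pics/s9c.png

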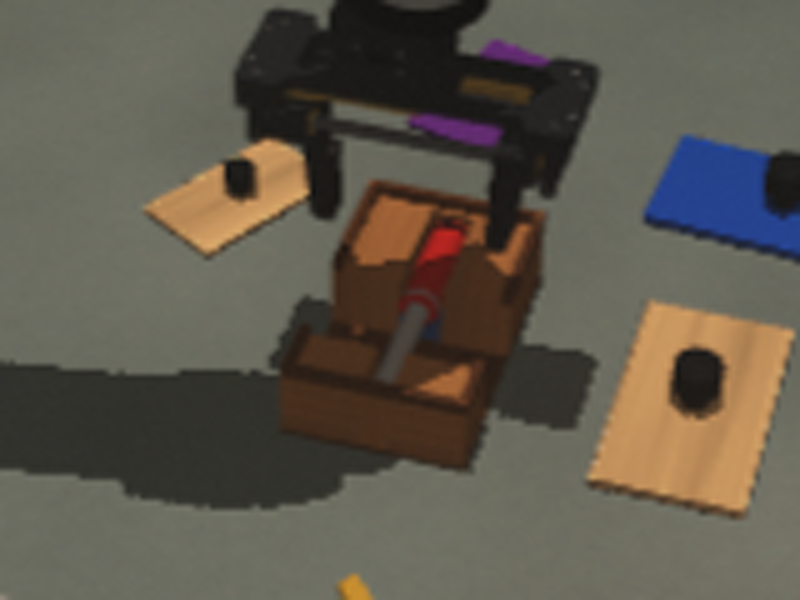

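```bash
python3 -m pendant '[{"hand":1,"dx":0.1,"dy":0.02,"dz":0.08,"turn":0.02},{"hand":1,"dx":0.1,"dy":0,"dz":0,"turn":0},{"hand":1,"dx":0.1,"dy":0,"dz":0,"turn":0},{"hand":1,"dx":0,"dy":0,"dz":0,"turn":0},{"hand":1,"dx":0,"dy":0,"dz":0,"turn":0}]'
python3 - <<'E'
from h import *
goto([.462,.283,-.008],-73.84)
c=grab('scene','s10'); x=c['frame'][110:230,240:400,::-1]; cv2.imwrite('pics/s10c.png',cv2.resize(x,None,fx=5,fy=5,interpolation=2))
E
```

```text
t: 14.6
eef_pos: [0.4638, 0.2804, 0.0539]
orientation: [0.565, 0.425, 0.565, -0.426]
force: [-0.1, -0.3, -0.9]
grip_width: 0.0881
tool z heading -74.02 -> turn -0.006 (units), alt 6.277
shifts dx,dy,dz units [ 0.619 -0.01  -0.03 ] tilt x [-8.e-04 -4.e-04 -1.e+00] q7 -0.90 p [0.4638 0.2804 0.0539] F [-0.1 -0.3 -0.9] w 0.0881 t 14.60
```

View pics/s10c.png

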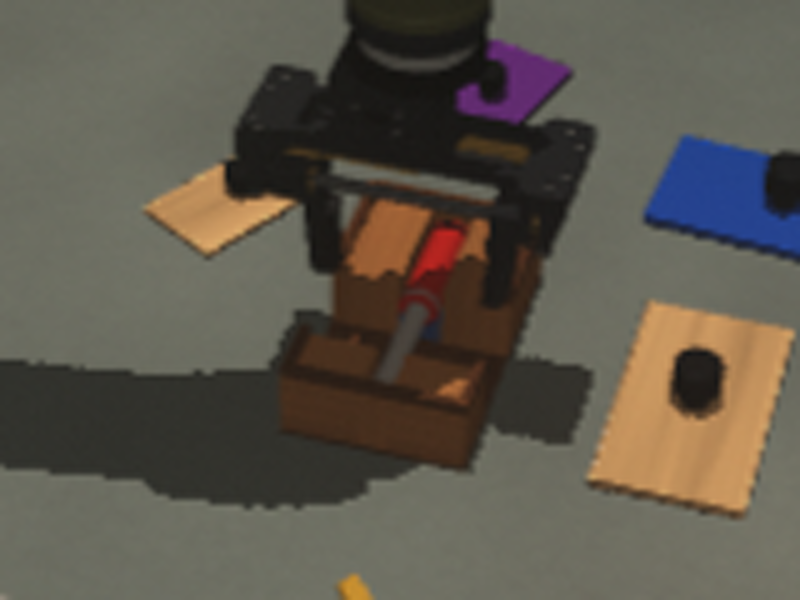

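```bash
python3 -m pendant '[{"hand":1,"dx":0.15,"dy":-0.01,"dz":-0.02,"turn":0},{"hand":1,"dx":0.15,"dy":0,"dz":0,"turn":0},{"hand":1,"dx":0,"dy":0,"dz":0,"turn":0}]'
python3 -m pendant '[{"hand":1,"dx":0.1,"dy":0,"dz":0,"turn":0},{"hand":1,"dx":0.1,"dy":0,"dz":0,"turn":0},{"hand":1,"dx":0.11,"dy":0,"dz":0,"turn":0},{"hand":1,"dx":0,"dy":0,"dz":0,"turn":0}]'
python3 - <<'E'
from h import *
goto([.462,.283,-.008],-73.84)
c=grab('scene','s11'); x=c['frame'][110:230,240:400,::-1]; cv2.imwrite('pics/s11c.png',cv2.resize(x,None,fx=5,fy=5,interpolation=2))
E
```

```text
t: 14.95
eef_pos: [0.4617, 0.2819, 0.0235]
orientation: [0.565, 0.425, 0.565, -0.426]
force: [0.3, -0.9, 0.0]
grip_width: 0.0882
t: 15.35
eef_pos: [0.4617, 0.2816, -0.008]
orientation: [0.565, 0.425, 0.565, -0.426]
force: [-0.2, -0.3, 0.3]
grip_width: 0.0882
tool z heading -74.00 -> turn -0.005 (units), alt 6.278
shifts dx,dy,dz units [ 0.     0.006 -0.012] tilt x [-0.0016 -0.0016 -1.    ] q7 -0.96 p [ 0.4617  0.2816 -0.008 ] F [-0.2 -0.3  0.3] w 0.0882 t 15.35
```

View pics/s11c.png

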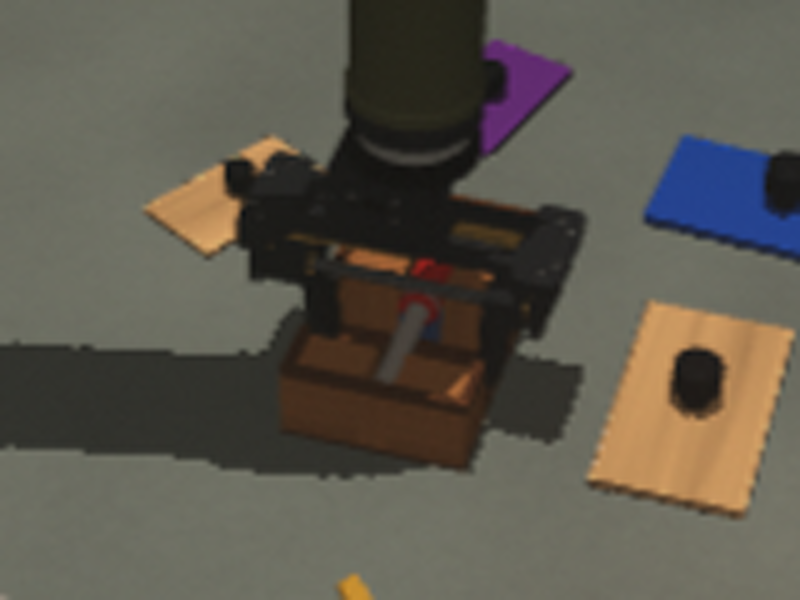

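The fingers are down in the channel on both sides of the bare shank with no contact force. Closing.

```bash
python3 -m pendant '[{"hand":0,"dx":0,"dy":0,"dz":0,"turn":0},{"hand":0,"dx":0,"dy":0,"dz":0,"turn":0},{"hand":0,"dx":0,"dy":0,"dz":0,"turn":0},{"hand":0,"dx":0,"dy":0,"dz":0,"turn":0},{"hand":0,"dx":0,"dy":0,"dz":0,"turn":0},{"hand":0,"dx":0,"dy":0,"dz":0,"turn":0},{"hand":0,"dx":0,"dy":0,"dz":0,"turn":0}]' 20
python3 -m pendant '[{"hand":0,"dx":0,"dy":0,"dz":0,"turn":0},{"hand":0,"dx":0,"dy":0,"dz":0,"turn":0},{"hand":0,"dx":0,"dy":0,"dz":0,"turn":0},{"hand":0,"dx":0,"dy":0,"dz":0,"turn":0}]'
python3 - <<'E'
from h import *
goto([.462,.283,-.008],-73.84)
E
```

```text
t: 16.1
eef_pos: [0.4625, 0.2822, -0.0066]
orientation: [0.565, 0.426, 0.565, -0.426]
force: [-1.0, 0.4, 0.4]
grip_width: 0.0342
t: 16.5
eef_pos: [0.4624, 0.2821, -0.0067]
orientation: [0.565, 0.426, 0.565, -0.426]
force: [0.3, -0.5, -0.6]
grip_width: 0.0135
tool z heading -74.01 -> turn -0.006 (units), alt 6.277
shifts dx,dy,dz units [ 0.013 -0.002 -0.01 ] tilt x [-1.e-04 -2.e-04 -1.e+00] q7 -0.96 p [ 0.4624  0.2821 -0.0067] F [ 0.3 -0.5 -0.6] w 0.0135 t 16.50
```

```bash
python3 -m pendant '[{"hand":0,"dx":0,"dy":0,"dz":0,"turn":0},{"hand":0,"dx":-0.05,"dy":0,"dz":0,"turn":0},{"hand":0,"dx":-0.1,"dy":0,"dz":0,"turn":0},{"hand":0,"dx":-0.15,"dy":0,"dz":0,"turn":0},{"hand":0,"dx":-0.2,"dy":0,"dz":0,"turn":0},{"hand":0,"dx":-0.2,"dy":0,"dz":0,"turn":0},{"hand":0,"dx":-0.1,"dy":0,"dz":0,"turn":0},{"hand":0,"dx":0,"dy":0,"dz":0,"turn":0}]' 60
python3 - <<'E'
from h import *
import pickle
S=grab('scene','s12');T=grab('top','t12');pickle.dump((S,T),open('p12.pkl','wb'))
x=S['frame'][100:220,260:390,::-1];y=T['frame'][160:280,200:330,::-1]
cv2.imwrite('pics/c12.png',cv2.resize(np.hstack([x,y]),None,fx=3,fy=3,interpolation=2))
goto([.5586,.012,.06],-102.3)
E
```

```text
t: 17.3
eef_pos: [0.4634, 0.2827, 0.075]
orientation: [0.565, 0.427, 0.564, -0.425]
force: [-0.2, 0.1, -1.4]
grip_width: 0.0118
tool z heading -74.02 -> turn 0.987 (units), alt -5.296
shifts dx,dy,dz units [0.133 1.515 2.432] tilt x [-0.e+00 -2.e-04 -1.e+00] q7 -0.89 p [0.4624 0.2819 0.0733] F [-0.2 -0.2 -0.6] w 0.0120 t 17.40
```

View pics/c12.png

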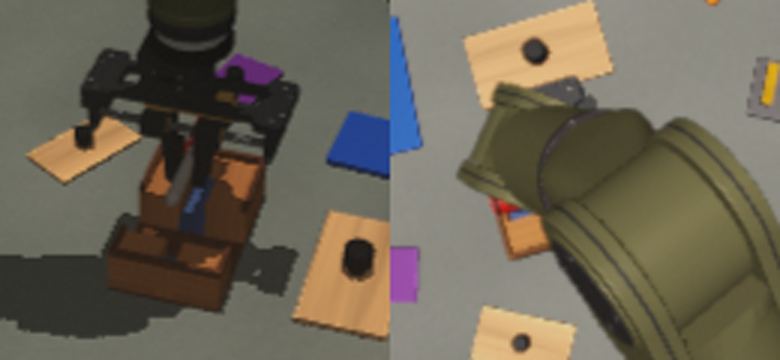

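The gauge is lifted clear, held by the shank, handle back toward the case's -x end. Turning to the rest's heading.

```bash
python3 -m pendant '[{"hand":0,"dx":0,"dy":0,"dz":0,"turn":0.25},{"hand":0,"dx":0,"dy":0,"dz":0,"turn":0.25},{"hand":0,"dx":0,"dy":0,"dz":0,"turn":0.25},{"hand":0,"dx":0,"dy":0,"dz":0,"turn":0.24},{"hand":0,"dx":0,"dy":0,"dz":0,"turn":0}]'
python3 - <<'E'
from h import *
goto([.5562,-.0076,.075],-102.4)
E
```

```text
t: 17.9
eef_pos: [0.4619, 0.2818, 0.0724]
orientation: [-0.443, -0.55, -0.443, 0.552]
force: [0.3, 0.2, -0.4]
grip_width: 0.0121
tool z heading -102.37 -> turn 0.001 (units), alt -6.282
shifts dx,dy,dz units [-0.022  1.543  2.624] tilt x [-0.0011 -0.0017 -1.    ] q7 -1.22 p [0.4619 0.2818 0.0724] F [ 0.3  0.2 -0.4] w 0.0121 t 17.90
```

```bash
python3 -m pendant '[{"hand":0,"dx":0,"dy":0.1,"dz":0.17,"turn":0},{"hand":0,"dx":0,"dy":0.2,"dz":0.34,"turn":0},{"hand":0,"dx":0,"dy":0.2,"dz":0.34,"turn":0},{"hand":0,"dx":0,"dy":0.2,"dz":0.34,"turn":0},{"hand":0,"dx":0,"dy":0.2,"dz":0.34,"turn":0},{"hand":0,"dx":0,"dy":0.2,"dz":0.34,"turn":0},{"hand":0,"dx":0,"dy":0.2,"dz":0.34,"turn":0},{"hand":0,"dx":0,"dy":0.14,"dz":0.24,"turn":0}]'
python3 -m pendant '[{"hand":0,"dx":0,"dy":0.1,"dz":0.17,"turn":0},{"hand":0,"dx":0,"dy":0,"dz":0,"turn":0},{"hand":0,"dx":0,"dy":0,"dz":0,"turn":0}]'
python3 - <<'E'
from h import *
goto([.5562,-.0076,.0183],-102.4)
S=grab('scene','s13');T=grab('top','t13')
x=S['frame'][180:310,230:380,::-1];y=T['frame'][130:260,290:400,::-1]
cv2.imwrite('pics/c13.png',cv2.resize(np.hstack([x,y]),None,fx=3,fy=3,interpolation=2))
E
```

```text
t: 18.7
eef_pos: [0.5507, 0.0082, 0.0726]
orientation: [-0.444, -0.55, -0.443, 0.552]
force: [-0.4, -0.4, -1.2]
grip_width: 0.0121
t: 19.0
eef_pos: [0.5562, -0.0061, 0.0729]
orientation: [-0.443, -0.551, -0.444, 0.551]
force: [0.5, 0.3, -1.0]
grip_width: 0.0117
tool z heading -102.29 -> turn 0.004 (units), alt -6.279
shifts dx,dy,dz units [0.546 0.004 0.015] tilt x [-1.e-03  8.e-04 -1.e+00] q7 -0.76 p [ 0.5562 -0.0061  0.0729] F [ 0.5  0.3 -1. ] w 0.0117 t 19.00
```

View pics/c13.png

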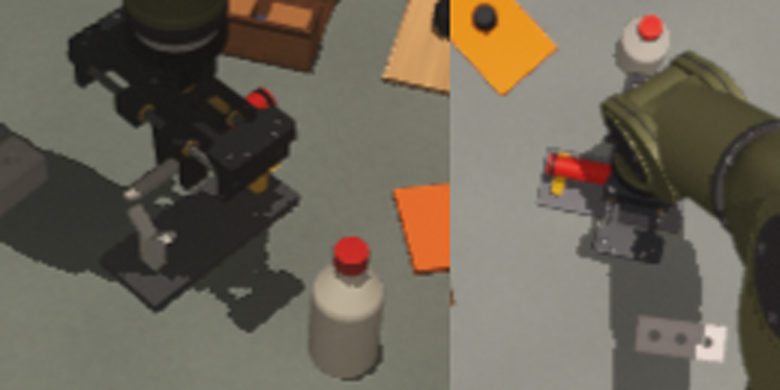

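The gauge hangs over the rest, handle above the yellow saddle (top crop 560,172), shank tip above the aluminium one. The bottle is clear. Lowering.

```bash
python3 -m pendant '[{"hand":0,"dx":0.1,"dy":0,"dz":0.015,"turn":0},{"hand":0,"dx":0.15,"dy":0,"dz":0,"turn":0},{"hand":0,"dx":0.1,"dy":0,"dz":0,"turn":0},{"hand":0,"dx":0.05,"dy":0,"dz":0,"turn":0},{"hand":0,"dx":0.05,"dy":0,"dz":0,"turn":0},{"hand":0,"dx":0,"dy":0,"dz":0,"turn":0},{"hand":0,"dx":0,"dy":0,"dz":0,"turn":0}]'
python3 - <<'E'
from h import *
goto([.5562,-.0076,.0183],-102.4)
S=grab('scene','s14');T=grab('top','t14')
red=lambda h,s,v,i:((h<8)|(h>172))&(s>150)&(v>90)
r=rect(T,mask_pts(T,(318,170,45,40),red),.06);print('red',r)
d=np.array([np.cos(np.radians(-102.3)),np.sin(np.radians(-102.3))]);n=np.array([-d[1],d[0]])
print('lateral vs rest axis',(r[:2]-[558.8,12])@n, 'along',(r[:2]-[558.8,12])@d)
x=S['frame'][180:310,230:380,::-1];y=T['frame'][130:260,290:400,::-1]
cv2.imwrite('pics/c14.png',cv2.resize(np.hstack([x,y]),None,fx=3,fy=3,interpolation=2))
E
```

```text
t: 19.8
eef_pos: [0.5566, -0.0081, 0.0286]
orientation: [0.443, 0.551, 0.443, -0.551]
force: [-0.6, -0.4, -1.9]
grip_width: 0.0118
tool z heading -102.37 -> turn 0.001 (units), alt -6.282
shifts dx,dy,dz units [ 0.103 -0.005 -0.004] tilt x [ 4.e-04 -0.e+00 -1.e+00] q7 -0.79 p [ 0.5566 -0.0081  0.0286] F [-0.6 -0.4 -1.9] w 0.0118 t 19.80
red [569.3  52.9  68.1  24.6  77. ]
lateral vs rest axis 1.5460357329237302 along -42.19798305028954
```

View pics/c14.png

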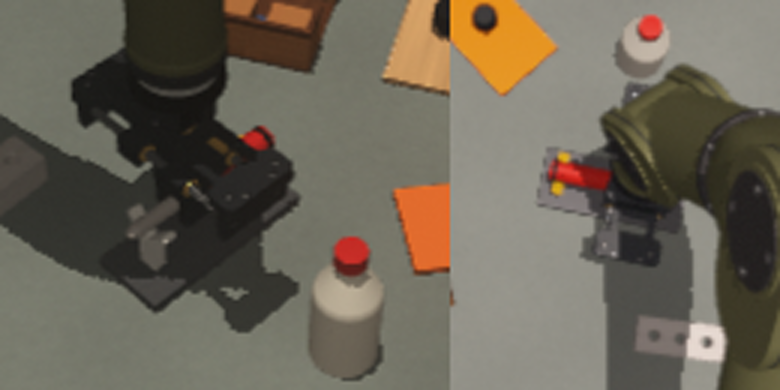

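```bash
python3 -m pendant '[{"hand":0,"dx":0.04,"dy":0,"dz":0,"turn":0},{"hand":0,"dx":0.04,"dy":0,"dz":0,"turn":0},{"hand":0,"dx":0,"dy":0,"dz":0,"turn":0}]' | grep -E 'eef|force'
python3 -m pendant '[{"hand":0,"dx":0.02,"dy":0,"dz":0,"turn":0},{"hand":0,"dx":0,"dy":0,"dz":0,"turn":0}]' | grep -E 'eef|force'
python3 -m pendant '[{"hand":0,"dx":0,"dy":0,"dz":0,"turn":0}]' | grep -E 'eef|force'
```

```text
eef_pos: [0.556, -0.0083, 0.0199]
force: [0.9, -0.5, -0.8]
eef_pos: [0.5567, -0.0083, 0.0184]
force: [-0.3, -0.1, -1.4]
eef_pos: [0.5566, -0.0082, 0.0184]
force: [0.9, 0.3, -0.7]
```

```bash
python3 -m pendant '[{"hand":0,"dx":0.01,"dy":0,"dz":0,"turn":0},{"hand":0,"dx":0,"dy":0,"dz":0,"turn":0}]' | grep -E 'eef|force'
python3 -m pendant '[{"hand":0,"dx":0.01,"dy":0,"dz":0,"turn":0},{"hand":0,"dx":0,"dy":0,"dz":0,"turn":0}]' | grep -E 'eef|force'
```

```text
eef_pos: [0.5568, -0.0082, 0.0181]
force: [-0.7, -0.7, 5.7]
eef_pos: [0.5569, -0.0083, 0.0179]
force: [-2.1, -0.8, 12.5]
```

Seated, with an upward force of 12 N. I'll let go, then slide the open jaws back along the gauge to the handle.

```bash
python3 -m pendant '[{"hand":1,"dx":0,"dy":0,"dz":0,"turn":0},{"hand":1,"dx":0,"dy":0,"dz":0,"turn":0},{"hand":1,"dx":0,"dy":0,"dz":0,"turn":0},{"hand":1,"dx":0,"dy":0,"dz":0,"turn":0},{"hand":1,"dx":0,"dy":0,"dz":0,"turn":0},{"hand":1,"dx":0,"dy":0,"dz":0,"turn":0},{"hand":1,"dx":0,"dy":0,"dz":0,"turn":0},{"hand":1,"dx":0,"dy":0,"dz":0,"turn":0}]'
python3 -m pendant '[{"hand":1,"dx":0,"dy":0,"dz":0,"turn":0},{"hand":1,"dx":0,"dy":0,"dz":0,"turn":0},{"hand":1,"dx":-0.4,"dy":0,"dz":0,"turn":0},{"hand":1,"dx":-0.5,"dy":0,"dz":0,"turn":0},{"hand":1,"dx":0,"dy":0,"dz":0.4,"turn":0},{"hand":1,"dx":0,"dy":0,"dz":0.4,"turn":0},{"hand":1,"dx":0,"dy":0,"dz":0.4,"turn":0},{"hand":1,"dx":0,"dy":0,"dz":0.2,"turn":0}]'
python3 - <<'E'
from h import *
import pickle
goto([.5562,-.0076,.0183],-102.4)
S=grab('scene','s15');T=grab('top','t15');pickle.dump((S,T),open('p15.pkl','wb'))
x=S['frame'][180:310,230:380,::-1];y=T['frame'][130:260,290:400,::-1]
cv2.imwrite('pics/c15.png',cv2.resize(np.hstack([x,y]),None,fx=3,fy=3,interpolation=2))
E
```

```text
t: 21.7
eef_pos: [0.5564, -0.0082, 0.0164]
orientation: [-0.443, -0.551, -0.443, 0.551]
force: [0.7, 0.0, -1.6]
grip_width: 0.0735
t: 22.5
eef_pos: [0.5247, -0.1498, 0.1064]
orientation: [-0.442, -0.551, -0.441, 0.553]
force: [0.7, 0.1, -0.0]
grip_width: 0.088
tool z heading -102.66 -> turn -0.009 (units), alt 6.274
shifts dx,dy,dz units [ 0.876  0.003 -1.459] tilt x [-0.0016 -0.003  -1.    ] q7 -0.52 p [ 0.5247 -0.1498  0.1064] F [ 0.7  0.1 -0. ] w 0.0880 t 22.50
```

View pics/c15.png

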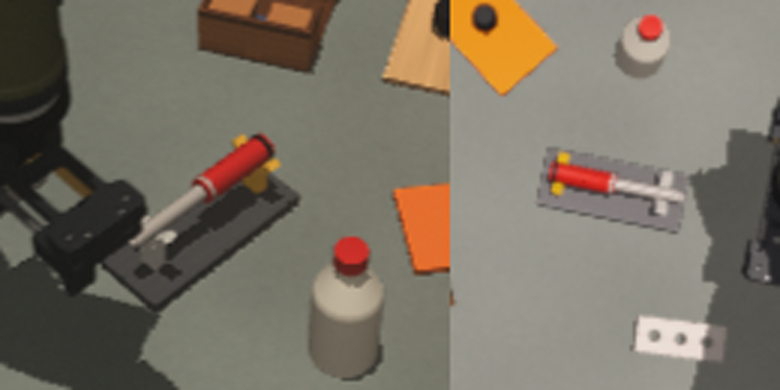

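The gauge lies level in both saddles, handle in the yellow one (top crop 583,178; shank tip 683,197). Next I'll measure the gauge against the robot's reading, and the casting's bore face.

```bash
python3 - <<'E'
from h import *
import pickle
S,T=pickle.load(open('p15.pkl','rb'))
S0=pickle.load(open('scene0.pkl','rb'));T0=pickle.load(open('top0.pkl','rb'))
red=lambda h,s,v,i:((h<8)|(h>172))&(s>150)&(v>90)
redS=lambda h,s,v,i:((h<8)|(h>172))&(s>150)&(v>60)
n=np.array([.977,-.213]);d=np.array([-.213,-.977])
for nm,c,b,f in(('T',T,(318,170,45,40),red),('S',S,(290,215,40,40),redS)):
    P=mask_pts(c,b,f)
    for z in(.055,.060): r=rect(c,P,z); print(nm,z,r,'lat cam-rep',((r[:2]-[556.7,-8.3])@n).round(1),'along from rest',((r[:2]-[558.8,12])@d).round(1))
print([T0['frame'][y,x].tolist() for x,y in((430,216),(441,210),(448,205),(425,200),(450,225),(470,215),(440,240))])
st=lambda h,s,v,i:(v>165)&(s<45)
print('strip T',rect(T0,mask_pts(T0,(422,198,36,32),st),.085))
print('strip S',rect(S0,mask_pts(S0,(165,288,40,50),lambda h,s,v,i:(v>115)&(s<50)),.085))
gt=lambda h,s,v,i:((i[...,1]-i[...,0]>20)&(v>105))|((v>165)&(s<45))
print('top T',rect(T0,mask_pts(T0,(423,195,55,50),gt),.085))
gs=lambda h,s,v,i:((i[...,1]-i[...,0]>20)&(v>72))
p=mask_pts(S0,(135,285,60,50),gs);print('green top S',rect(S0,p,.085))
E
```

```text
T 0.055 [567.8  52.3  68.1  23.5  77.9] lat cam-rep -2.1 along from rest -41.3
T 0.06 [567.1  52.6  67.8  23.4  77.9] lat cam-rep -2.8 along from rest -41.4
S 0.055 [571.2  54.2  68.9  27.8  78.5] lat cam-rep 0.9 along from rest -43.9
S 0.06 [573.6  50.5  68.5  27.6  78.5] lat cam-rep 4.0 along from rest -40.8
[[44, 63, 51], [160, 155, 144], [139, 139, 126], [142, 142, 132], [87, 138, 106], [138, 136, 127], [27, 48, 35]]
strip T [ 480.7 -302.    97.7   13.   -55.5]
strip S [ 482.7 -301.2   97.7   12.1  -56. ]
top T [ 449.9 -324.8  104.3   89.   -56.3]
green top S [ 446.1 -325.9   98.3   75.2  -56.3]
```

```bash
python3 -m pendant '[{"hand":1,"dx":0,"dy":0,"dz":-0.2,"turn":0},{"hand":1,"dx":0,"dy":0,"dz":-0.36,"turn":0},{"hand":1,"dx":0,"dy":0,"dz":-0.36,"turn":0},{"hand":1,"dx":0,"dy":0,"dz":-0.36,"turn":0},{"hand":1,"dx":0,"dy":0,"dz":-0.36,"turn":0},{"hand":1,"dx":0,"dy":0,"dz":-0.3,"turn":0},{"hand":1,"dx":0,"dy":0,"dz":0,"turn":0},{"hand":1,"dx":0,"dy":0,"dz":0,"turn":0}]'
python3 - <<'E'
from h import *
goto([.5686,.046,.0182],-102.3)
E
```

```text
t: 23.4
eef_pos: [0.5677, 0.0469, 0.1064]
orientation: [0.444, 0.55, 0.444, -0.55]
force: [-0.3, -0.4, 0.1]
grip_width: 0.0882
tool z heading -102.16 -> turn 0.005 (units), alt -6.278
shifts dx,dy,dz units [0.882 0.011 0.008] tilt x [-1.e-04  8.e-04 -1.e+00] q7 -0.80 p [0.5677 0.0469 0.1064] F [-0.3 -0.4  0.1] w 0.0882 t 23.40
```

```bash
python3 -m pendant '[{"hand":1,"dx":0.2,"dy":0.01,"dz":0.01,"turn":0.005},{"hand":1,"dx":0.2,"dy":0,"dz":0,"turn":0},{"hand":1,"dx":0.2,"dy":0,"dz":0,"turn":0},{"hand":1,"dx":0.14,"dy":0,"dz":0,"turn":0},{"hand":1,"dx":0.14,"dy":0,"dz":0,"turn":0},{"hand":1,"dx":0,"dy":0,"dz":0,"turn":0},{"hand":0,"dx":0,"dy":0,"dz":0,"turn":0},{"hand":0,"dx":0,"dy":0,"dz":0,"turn":0}]' 15
python3 - <<'E'
from h import *
goto([.5686,.046,.0182],-102.3)
E
python3 -m pendant '[{"hand":0,"dx":0,"dy":0,"dz":0,"turn":0},{"hand":0,"dx":0,"dy":0,"dz":0,"turn":0},{"hand":0,"dx":0,"dy":0,"dz":0,"turn":0},{"hand":0,"dx":0,"dy":0,"dz":0,"turn":0},{"hand":0,"dx":0,"dy":0,"dz":0,"turn":0},{"hand":0,"dx":0,"dy":0,"dz":0,"turn":0},{"hand":0,"dx":0,"dy":0,"dz":0,"turn":0},{"hand":0,"dx":0,"dy":0,"dz":0,"turn":0}]'
```

```text
t: 24.2
eef_pos: [0.5694, 0.0434, 0.0191]
orientation: [0.443, 0.552, 0.442, -0.551]
force: [0.8, -0.9, -0.3]
grip_width: 0.0745
tool z heading -102.53 -> turn -0.008 (units), alt 6.275
shifts dx,dy,dz units [ 0.009 -0.013 -0.023] tilt x [ 1.4e-03  3.0e-04 -1.0e+00] q7 -0.87 p [0.5694 0.0434 0.0191] F [ 0.8 -0.9 -0.3] w 0.0745 t 24.20
t: 25.0
eef_pos: [0.5679, 0.0435, 0.0183]
orientation: [-0.442, -0.551, -0.443, 0.552]
force: [-2.6, -0.3, 2.1]
grip_width: 0.0233
```

The handle is gripped (23 mm). I'll raise the grip force, lift, and turn to the bore's heading (-146°).

```bash
python3 -m pendant '[{"hand":0,"dx":0,"dy":0,"dz":0,"turn":0},{"hand":0,"dx":-0.05,"dy":0,"dz":0,"turn":0},{"hand":0,"dx":-0.15,"dy":0,"dz":0,"turn":0},{"hand":0,"dx":-0.2,"dy":0,"dz":0,"turn":0},{"hand":0,"dx":-0.17,"dy":0,"dz":0,"turn":0},{"hand":0,"dx":0,"dy":0,"dz":0,"turn":0.2},{"hand":0,"dx":0,"dy":0,"dz":0,"turn":0.25},{"hand":0,"dx":0,"dy":0,"dz":0,"turn":0.25}]' 60
python3 -m pendant '[{"hand":0,"dx":0,"dy":0,"dz":0,"turn":0.25},{"hand":0,"dx":0,"dy":0,"dz":0,"turn":0.25},{"hand":0,"dx":0,"dy":0,"dz":0,"turn":0.25},{"hand":0,"dx":0,"dy":0,"dz":0,"turn":0.07},{"hand":0,"dx":0,"dy":0,"dz":0,"turn":0},{"hand":0,"dx":0,"dy":0,"dz":0,"turn":0}]'
python3 - <<'E'
from h import *
goto([.603,-.222,.075],-146)
E
```

```text
t: 25.8
eef_pos: [0.5699, 0.0431, 0.076]
orientation: [0.338, 0.622, 0.338, -0.62]
force: [-0.8, 0.1, -1.3]
grip_width: 0.0219
t: 26.4
eef_pos: [0.5691, 0.0433, 0.0755]
orientation: [0.207, 0.676, 0.207, -0.676]
force: [0.8, 0.8, -1.1]
grip_width: 0.0221
tool z heading -145.95 -> turn 0.002 (units), alt -6.281
shifts dx,dy,dz units [0.006 2.389 1.202] tilt x [ 6.e-04 -0.e+00 -1.e+00] q7 -1.33 p [0.5691 0.0433 0.0755] F [ 0.8  0.8 -1.1] w 0.0221 t 26.40
```

```bash
python3 -m pendant '[{"hand":0,"dx":0,"dy":0.2,"dz":0.1,"turn":0},{"hand":0,"dx":0,"dy":0.34,"dz":0.17,"turn":0},{"hand":0,"dx":0,"dy":0.34,"dz":0.17,"turn":0},{"hand":0,"dx":0,"dy":0.34,"dz":0.17,"turn":0},{"hand":0,"dx":0,"dy":0.34,"dz":0.17,"turn":0},{"hand":0,"dx":0,"dy":0.34,"dz":0.17,"turn":0},{"hand":0,"dx":0,"dy":0.34,"dz":0.17,"turn":0},{"hand":0,"dx":0,"dy":0.15,"dz":0.08,"turn":0}]'
python3 -m pendant '[{"hand":0,"dx":0,"dy":0,"dz":0,"turn":0},{"hand":0,"dx":0,"dy":0,"dz":0,"turn":0},{"hand":0,"dx":0,"dy":0,"dz":0,"turn":0}]'
python3 - <<'E'
from h import *
import pickle
goto([.603,-.222,.0184],-146)
S=grab('scene','s16');T=grab('top','t16');pickle.dump((S,T),open('p16.pkl','wb'))
x=S['frame'][250:390,120:290,::-1];y=T['frame'][120:260,365:495,::-1]
cv2.imwrite('pics/c16.png',cv2.resize(np.hstack([x,y]),None,fx=2.6,fy=2.6,interpolation=2))
E
```

```text
t: 27.2
eef_pos: [0.6021, -0.2277, 0.0754]
orientation: [-0.206, -0.677, -0.204, 0.677]
force: [-0.6, 0.4, -1.9]
grip_width: 0.0224
t: 27.5
eef_pos: [0.603, -0.2181, 0.0754]
orientation: [0.207, 0.676, 0.209, -0.676]
force: [0.5, -0.6, -0.7]
grip_width: 0.0225
tool z heading -145.82 -> turn 0.006 (units), alt -6.277
shifts dx,dy,dz units [0.57  0.034 0.022] tilt x [-2.0e-04  2.7e-03 -1.0e+00] q7 -0.94 p [ 0.603  -0.2181  0.0754] F [ 0.5 -0.6 -0.7] w 0.0225 t 27.50
```

View pics/c16.png

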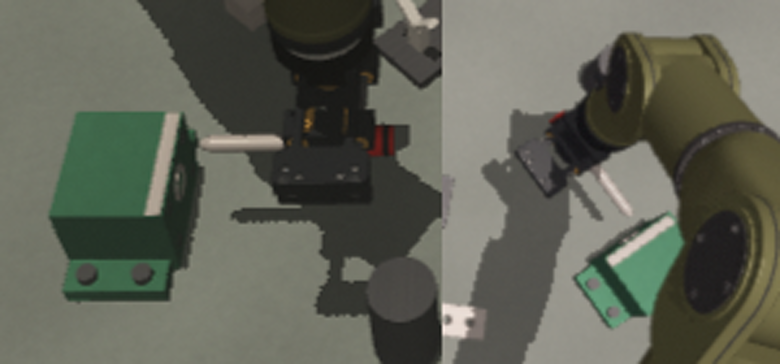

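The shank (scene crop 200–280,143; top crop 595–630,170–215) points at the bore from above its height. Lowering to bore height at standoff, then measuring shank against bore in both views.

```bash
python3 -m pendant '[{"hand":0,"dx":0.15,"dy":0.03,"dz":0.02,"turn":0.005},{"hand":0,"dx":0.15,"dy":0,"dz":0,"turn":0},{"hand":0,"dx":0.15,"dy":0,"dz":0,"turn":0},{"hand":0,"dx":0.12,"dy":0,"dz":0,"turn":0},{"hand":0,"dx":0,"dy":0,"dz":0,"turn":0},{"hand":0,"dx":0,"dy":0,"dz":0,"turn":0}]'
cat > m.py <<'E'
from h import *
import sys
goto([.603,-.222,.0184],-146)
tag=sys.argv[1]; zs=.055
S=grab('scene','s'+tag);T=grab('top','t'+tag)
n=np.array([np.cos(np.radians(34)),np.sin(np.radians(34))]);t=np.array([n[1],-n[0]])
def co(P): P=np.array(P)[:2]; return np.round([P@n,P@t],1)
P0=tool()[2]*1000; print('tool n,t',co(P0))
bx=lambda c:(lambda u,w:(int(u[0])-w,int(u[1])-w,2*w,2*w))
for nm,c,st,box in(('S',S,lambda h,s,v,i:(v>115)&(s<50),(165,288,40,50)),('T',T,lambda h,s,v,i:(v>165)&(s<45),(422,198,36,32))):
    r=rect(c,mask_pts(c,box,st),.085); print(nm,'strip',r,'face centre n,t',co(r[:2])+[6,0])
for nm,c,w,vm in(('S',S,26,125),('T',T,20,150)):
    s,R,p=tool(); q=proj(c,p+[0,0,.0367]+R[:,2]*np.sign(-R[0,2])*.078)  # mid of visible shank
    b=(int(q[0])-w,int(q[1])-w,2*w,2*w)
    pts=mask_pts(c,b,lambda h,s,v,i:(v>vm)&(s<48))
    r=rect(c,pts,zs); tip=[co(ray(c,*u,zs)*1000) for u in pts]; print(nm,'shank',r,'n,t',co(r[:2]),'tip n %.1f'%min(x[0] for x in tip))
x=S['frame'][250:390,120:290,::-1];y=T['frame'][150:250,380:490,::-1]
cv2.imwrite(f'pics/c{tag}.png',np.hstack([cv2.resize(x,(486,400),interpolation=2),cv2.resize(y,(310,282),interpolation=2)[:400] if 0 else cv2.copyMakeBorder(cv2.resize(y,(310,282),interpolation=2),0,118,0,0,0)]))
E
python3 m.py 17
```

```text
t: 28.2
eef_pos: [0.6025, -0.2254, 0.0179]
orientation: [-0.205, -0.676, -0.206, 0.677]
force: [-0.8, -0.0, -1.2]
grip_width: 0.0221
tool z heading -146.20 -> turn -0.007 (units), alt 6.276
shifts dx,dy,dz units [-0.005 -0.025 -0.023] tilt x [-7.e-04  3.e-04 -1.e+00] q7 -0.95 p [ 0.6025 -0.2254  0.0179] F [-0.8 -0.  -1.2] w 0.0221 t 28.20
tool n,t [373.9 524.4]
S strip [ 490.5 -290.6  154.6   75.   -33.6] face centre n,t [250.1 515.2]
T strip [ 479.2 -301.2   95.2   14.4  -56.6] face centre n,t [234.8 517.7]
S shank [ 536.4 -268.9   66.2   13.1   33.6] n,t [294.3 522.9] tip n 261.2
T shank [ 546.3 -299.1   81.9   80.8  -67.7] n,t [285.6 553.5] tip n 242.6
```

View pics/c17.png

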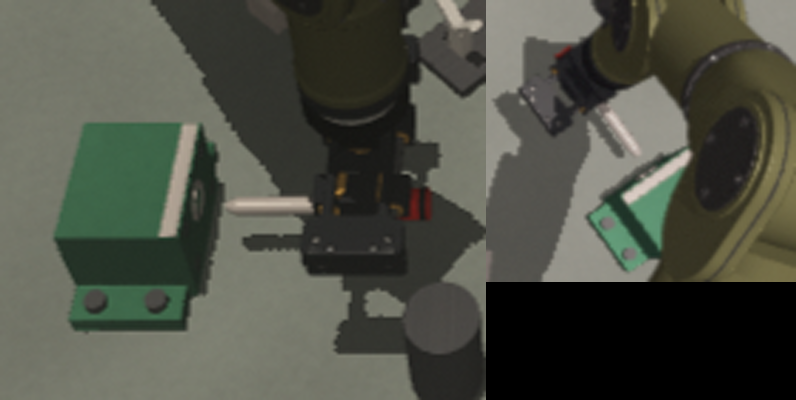

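```bash
python3 - <<'E'
from h import *
import pickle
S=pickle.load(open('scene0.pkl','rb'));T=pickle.load(open('top0.pkl','rb'))
S['frame']=cv2.imread('pics/s17.png')[:,:,::-1].copy();T['frame']=cv2.imread('pics/t17.png')[:,:,::-1].copy()
n=np.array([np.cos(np.radians(34)),np.sin(np.radians(34))]);t=np.array([n[1],-n[0]])
co=lambda P:np.round([P[:2]@n,P[:2]@t],1)
for v0 in(165,175,185):
    p=mask_pts(T,(415,180,30,27),lambda h,s,v,i:(v>v0)&(s<48));r=rect(T,p,.055);print('T shank',v0,r,co(r[:2]))
for v0 in(115,125,140):
    p=mask_pts(S,(195,308,35,25),lambda h,s,v,i:(v>v0)&(s<48));r=rect(S,p,.055);print('S shank',v0,r,co(r[:2]))
for q in((188.5,319),(188.5,320),(189.5,320)): print('ring',q,co(ray(S,*q,.055)*1000))
x=cv2.resize(S['frame'][300:345,165:245,::-1],None,fx=9,fy=9,interpolation=2);cv2.imwrite('pics/c18.png',x)
E
```

```text
T shank 165 [ 536.1 -273.2   63.8   12.4   33.8] [291.7 526.3]
T shank 175 [ 536.4 -272.9   61.8   10.2   33.8] [292.1 526.2]
T shank 185 [ 536.5 -272.5   59.2    8.2   33.7] [292.4 525.9]
S shank 115 [ 531.  -267.7   72.6   64.2   38.9] [290.5 518.9]
S shank 125 [ 536.3 -269.    66.    13.1   33.6] [294.2 522.9]
S shank 140 [ 536.9 -269.3   64.7   10.6   33.6] [294.5 523.5]
ring (188.5, 319) [240.  518.9]
ring (188.5, 320) [240.4 521.3]
ring (189.5, 320) [242.6 521.4]
```

View pics/c18.png

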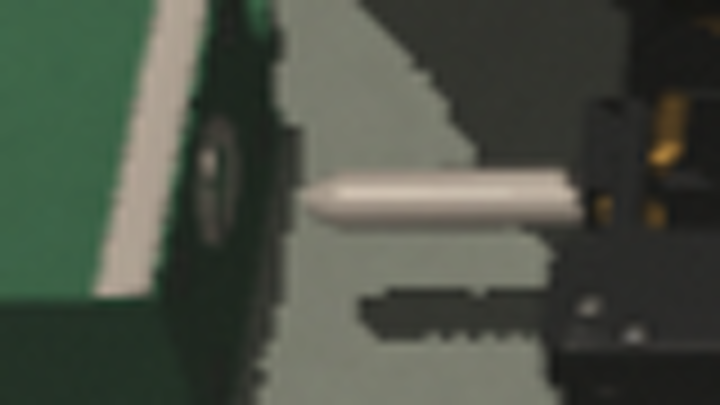

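The scene view gives the bore ring at lateral t ≈ 521 and the shank axis at ≈ 523. The strip gives 519.6, and the rep-based figure says -3.1 mm. The top view says more (-5), but is coarser. I'll shift -3 mm, fix the yaw, and advance slowly watching the forces.

```bash
cat > f.py <<'E'
from h import *
s,R,p=tool(); n=np.array([np.cos(np.radians(34)),np.sin(np.radians(34)),0]);t=np.array([n[1],-n[0],0]);F=np.array(s['force']);P=p*1000;M=np.array(s['wrist_torque'])
print('n %.1f t %.1f z %.1f | Fn %.1f Ft %.1f Fz %.1f | head %.2f w %.4f t %.2f'%(P@n,P@t,P[2],F@n,F@t,F[2],np.degrees(np.arctan2(R[1,2],R[0,2])),s['grip_width'],s['t']))
E
python3 -m pendant '[{"hand":0,"dx":-0.005,"dy":-0.03,"dz":0,"turn":-0.01},{"hand":0,"dx":0,"dy":0,"dz":0.08,"turn":0},{"hand":0,"dx":0,"dy":0,"dz":0.08,"turn":0},{"hand":0,"dx":0,"dy":0,"dz":0.04,"turn":0},{"hand":0,"dx":0,"dy":0,"dz":0,"turn":0}]' >/dev/null; python3 f.py
python3 -m pendant '[{"hand":0,"dx":0,"dy":0,"dz":0.03,"turn":0},{"hand":0,"dx":0,"dy":0,"dz":0,"turn":0}]' >/dev/null; python3 f.py
python3 -m pendant '[{"hand":0,"dx":0,"dy":0,"dz":0.03,"turn":0},{"hand":0,"dx":0,"dy":0,"dz":0,"turn":0}]' >/dev/null; python3 f.py
python3 - <<'E'
from h import *
S=grab('scene','s19');x=cv2.resize(S['frame'][295:345,165:245,::-1],None,fx=9,fy=9,interpolation=2);cv2.imwrite('pics/c19.png',x)
E
```

```text
n 351.8 t 521.5 z 19.0 | Fn 0.4 Ft 0.9 Fz -0.4 | head -146.02 w 0.0222 t 28.80
n 350.2 t 521.1 z 18.9 | Fn 0.1 Ft 1.0 Fz -0.7 | head -145.93 w 0.0220 t 29.00
n 347.1 t 521.0 z 18.8 | Fn -1.0 Ft 1.0 Fz -0.5 | head -145.93 w 0.0219 t 29.20
```

View pics/c19.png

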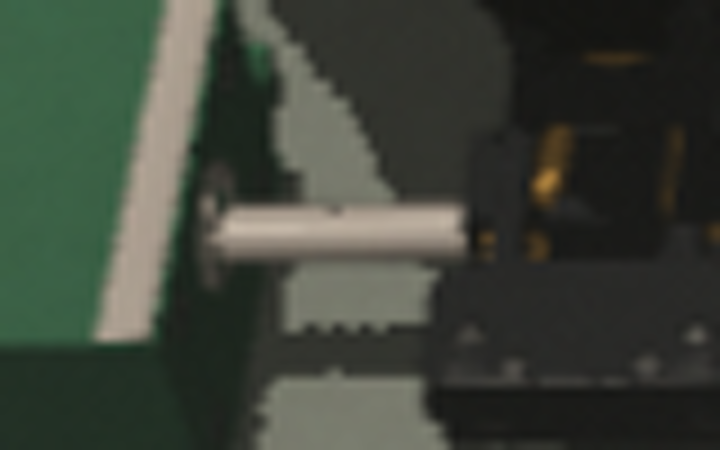

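The tip is at the ring (crop ring centre y≈226, shank axis y≈232), about 1–1.5 mm off toward +t. I'll trim by -1 mm and carry on.

```bash
python3 -m pendant '[{"hand":0,"dx":0.003,"dy":-0.01,"dz":0.03,"turn":0},{"hand":0,"dx":0,"dy":0,"dz":0.0,"turn":0}]' >/dev/null; python3 f.py
python3 -m pendant '[{"hand":0,"dx":0,"dy":0,"dz":0.03,"turn":0},{"hand":0,"dx":0,"dy":0,"dz":0,"turn":0}]' >/dev/null; python3 f.py
python3 -m pendant '[{"hand":0,"dx":0,"dy":0,"dz":0.03,"turn":0},{"hand":0,"dx":0,"dy":0,"dz":0,"turn":0}]' >/dev/null; python3 f.py
python3 -m pendant '[{"hand":0,"dx":0,"dy":0,"dz":0.03,"turn":0},{"hand":0,"dx":0,"dy":0,"dz":0,"turn":0}]' >/dev/null; python3 f.py
```

```text
n 343.9 t 519.8 z 18.5 | Fn 0.5 Ft -0.3 Fz -1.0 | head -145.93 w 0.0219 t 29.45
n 341.1 t 519.8 z 18.6 | Fn 0.4 Ft -0.2 Fz -1.5 | head -145.94 w 0.0223 t 29.65
n 337.9 t 519.8 z 18.5 | Fn -0.5 Ft -0.8 Fz -0.9 | head -145.95 w 0.0225 t 29.85
n 334.9 t 519.9 z 18.6 | Fn 0.8 Ft -1.4 Fz -1.2 | head -145.95 w 0.0223 t 30.05
```

```bash
python3 -m pendant '[{"hand":0,"dx":0,"dy":0,"dz":0.05,"turn":0},{"hand":0,"dx":0,"dy":0,"dz":0.05,"turn":0},{"hand":0,"dx":0,"dy":0,"dz":0,"turn":0}]' >/dev/null; python3 f.py
python3 -m pendant '[{"hand":0,"dx":0,"dy":0,"dz":0.05,"turn":0},{"hand":0,"dx":0,"dy":0,"dz":0.05,"turn":0},{"hand":0,"dx":0,"dy":0,"dz":0,"turn":0}]' >/dev/null; python3 f.py
python3 - <<'E'
from h import *
S=grab('scene','s20');x=cv2.resize(S['frame'][285:345,150:250,::-1],None,fx=7,fy=7,interpolation=2);cv2.imwrite('pics/c20.png',x)
E
```

```text
n 323.8 t 520.0 z 18.5 | Fn -0.5 Ft -1.6 Fz -0.4 | head -145.99 w 0.0222 t 30.35
n 314.0 t 520.1 z 18.5 | Fn -1.5 Ft -0.8 Fz -1.5 | head -145.98 w 0.0220 t 30.65
```

View pics/c20.png

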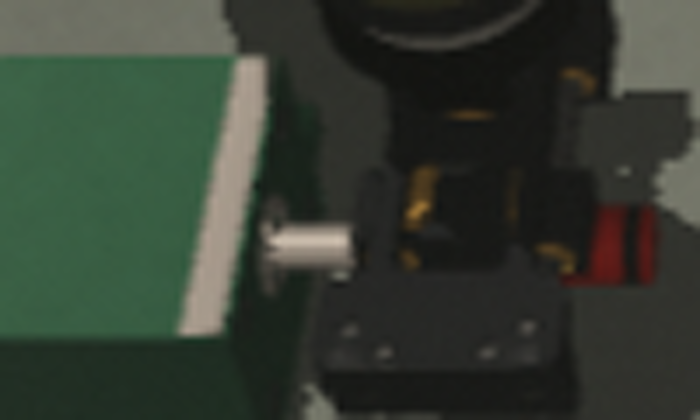

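The shank is well inside the bore with no side force. Going on.

```bash
python3 -m pendant '[{"hand":0,"dx":0,"dy":0,"dz":0.06,"turn":0},{"hand":0,"dx":0,"dy":0,"dz":0.06,"turn":0},{"hand":0,"dx":0,"dy":0,"dz":0.06,"turn":0},{"hand":0,"dx":0,"dy":0,"dz":0,"turn":0}]' >/dev/null; python3 f.py
python3 -m pendant '[{"hand":0,"dx":0,"dy":0,"dz":0.06,"turn":0},{"hand":0,"dx":0,"dy":0,"dz":0.06,"turn":0},{"hand":0,"dx":0,"dy":0,"dz":0.03,"turn":0},{"hand":0,"dx":0,"dy":0,"dz":0,"turn":0}]' >/dev/null; python3 f.py
python3 -m pendant '[{"hand":0,"dx":0,"dy":0,"dz":0.03,"turn":0},{"hand":0,"dx":0,"dy":0,"dz":0,"turn":0}]' >/dev/null; python3 f.py
python3 -m pendant '[{"hand":0,"dx":0,"dy":0,"dz":0.02,"turn":0},{"hand":0,"dx":0,"dy":0,"dz":0,"turn":0}]' >/dev/null; python3 f.py
```

```text
n 295.5 t 520.2 z 18.5 | Fn -2.3 Ft -1.2 Fz -0.5 | head -146.01 w 0.0218 t 31.10
n 281.2 t 520.2 z 18.6 | Fn 0.6 Ft -2.2 Fz -0.4 | head -145.97 w 0.0221 t 31.50
n 279.2 t 520.1 z 18.6 | Fn 0.5 Ft -1.6 Fz -0.6 | head -145.93 w 0.0224 t 31.70
n 277.4 t 520.1 z 18.6 | Fn -0.2 Ft -2.1 Fz -0.8 | head -145.92 w 0.0221 t 31.90
```

```bash
python3 -m pendant '[{"hand":0,"dx":0,"dy":0,"dz":0.02,"turn":0},{"hand":0,"dx":0,"dy":0,"dz":0,"turn":0}]' >/dev/null; python3 f.py
python3 -m pendant '[{"hand":0,"dx":0,"dy":0,"dz":0.02,"turn":0},{"hand":0,"dx":0,"dy":0,"dz":0,"turn":0}]' >/dev/null; python3 f.py
python3 -m pendant '[{"hand":0,"dx":0,"dy":0,"dz":0.02,"turn":0},{"hand":0,"dx":0,"dy":0,"dz":0,"turn":0}]' >/dev/null; python3 f.py
python3 - <<'E'
from h import *
S=grab('scene','s21');x=cv2.resize(S['frame'][285:345,150:250,::-1],None,fx=7,fy=7,interpolation=2);cv2.imwrite('pics/c21.png',x)
E
```

```text
n 275.3 t 520.1 z 18.6 | Fn 0.5 Ft -1.5 Fz -1.0 | head -145.93 w 0.0224 t 32.10
n 273.1 t 520.1 z 18.6 | Fn -0.2 Ft -1.0 Fz -1.0 | head -145.93 w 0.0222 t 32.30
n 271.1 t 520.1 z 18.6 | Fn 0.1 Ft -2.5 Fz -0.9 | head -145.94 w 0.0223 t 32.50
```

View pics/c21.png

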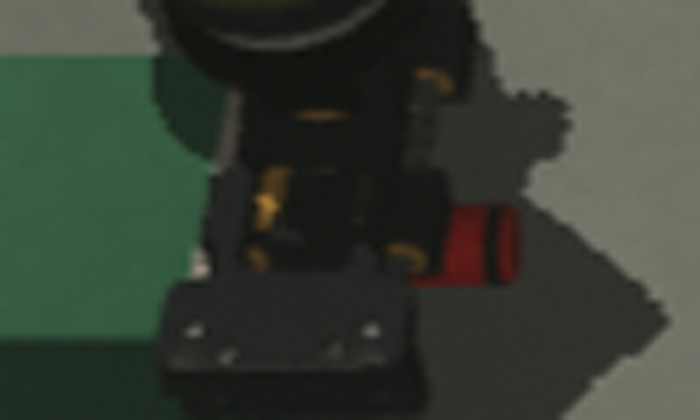

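Close to the expected home position (n ≈ 271.5) with no contact yet. I'll keep stepping until the axial force rises.

```bash
python3 -m pendant '[{"hand":0,"dx":0,"dy":0,"dz":0.015,"turn":0},{"hand":0,"dx":0,"dy":0,"dz":0,"turn":0}]' >/dev/null; python3 f.py
python3 -m pendant '[{"hand":0,"dx":0,"dy":0,"dz":0.015,"turn":0},{"hand":0,"dx":0,"dy":0,"dz":0,"turn":0}]' >/dev/null; python3 f.py
python3 -m pendant '[{"hand":0,"dx":0,"dy":0,"dz":0.015,"turn":0},{"hand":0,"dx":0,"dy":0,"dz":0,"turn":0}]' >/dev/null; python3 f.py
```

```text
n 270.5 t 520.2 z 18.7 | Fn 1.3 Ft -2.2 Fz -1.6 | head -145.91 w 0.0218 t 32.75
n 270.6 t 520.1 z 18.7 | Fn 5.2 Ft -2.3 Fz -2.4 | head -145.86 w 0.0223 t 32.95
n 270.6 t 520.2 z 18.8 | Fn 6.9 Ft -1.9 Fz -3.7 | head -145.81 w 0.0223 t 33.15
```

The tool has stalled at n = 270.6 with the force rising, so the shoulder is on the face. One firmer push, then let go.

```bash
python3 -m pendant '[{"hand":0,"dx":0,"dy":0,"dz":0.03,"turn":0},{"hand":0,"dx":0,"dy":0,"dz":0,"turn":0}]' >/dev/null; python3 f.py
python3 -m pendant '[{"hand":0,"dx":0,"dy":0,"dz":0.03,"turn":0},{"hand":0,"dx":0,"dy":0,"dz":0,"turn":0}]' >/dev/null; python3 f.py
```

```text
n 270.7 t 520.3 z 18.9 | Fn 11.0 Ft -2.9 Fz -5.4 | head -145.72 w 0.0221 t 33.35
n 270.8 t 520.3 z 19.0 | Fn 14.4 Ft -1.8 Fz -6.7 | head -145.62 w 0.0226 t 33.55
```

```bash
python3 -m pendant '[{"hand":0,"dx":0,"dy":0,"dz":-0.08,"turn":0},{"hand":0,"dx":0,"dy":0,"dz":0,"turn":0}]' >/dev/null; python3 f.py
python3 -m pendant '[{"hand":1,"dx":0,"dy":0,"dz":0,"turn":0},{"hand":1,"dx":0,"dy":0,"dz":0,"turn":0},{"hand":1,"dx":0,"dy":0,"dz":0,"turn":0},{"hand":1,"dx":0,"dy":0,"dz":0,"turn":0},{"hand":1,"dx":0,"dy":0,"dz":0,"turn":0},{"hand":1,"dx":0,"dy":0,"dz":0,"turn":0},{"hand":1,"dx":0,"dy":0,"dz":0,"turn":0},{"hand":1,"dx":0,"dy":0,"dz":0,"turn":0}]' >/dev/null; python3 f.py
python3 -m pendant '[{"hand":1,"dx":0,"dy":0,"dz":0,"turn":0},{"hand":1,"dx":0,"dy":0,"dz":0,"turn":0},{"hand":1,"dx":-0.3,"dy":0,"dz":0,"turn":0},{"hand":1,"dx":-0.4,"dy":0,"dz":0,"turn":0},{"hand":1,"dx":-0.4,"dy":0,"dz":0,"turn":0},{"hand":1,"dx":-0.3,"dy":0,"dz":0,"turn":0},{"hand":1,"dx":0,"dy":-0.3,"dz":0,"turn":0},{"hand":1,"dx":0,"dy":-0.4,"dz":0,"turn":0}]' >/dev/null
python3 -m pendant '[{"hand":1,"dx":0,"dy":-0.4,"dz":0,"turn":0},{"hand":1,"dx":0,"dy":-0.4,"dz":0,"turn":0},{"hand":1,"dx":0,"dy":-0.3,"dz":0,"turn":0},{"hand":1,"dx":0,"dy":0,"dz":0,"turn":0}]' >/dev/null; python3 f.py
python3 - <<'E'
from h import *
S=grab('scene','s22');T=grab('top','t22')
x=cv2.resize(S['frame'][275:365,130:250,::-1],(480,360),interpolation=2);y=cv2.resize(T['frame'][160:250,385:505,::-1],(320,240),interpolation=2)
cv2.imwrite('pics/c22.png',np.hstack([x,cv2.copyMakeBorder(y,0,120,0,0,0)]))
E
```

```text
n 270.4 t 520.0 z 18.7 | Fn 6.4 Ft -2.3 Fz -2.1 | head -145.85 w 0.0224 t 33.75
n 269.0 t 520.1 z 18.6 | Fn 0.0 Ft 0.3 Fz -0.4 | head -145.92 w 0.0840 t 34.55
n 268.2 t 335.7 z 158.8 | Fn 0.5 Ft 0.1 Fz -0.0 | head -145.60 w 0.0879 t 35.75
```

View pics/c22.png

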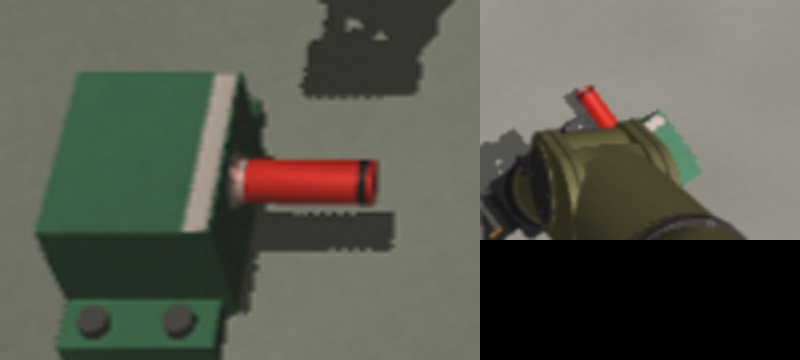

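View pics/s22.png

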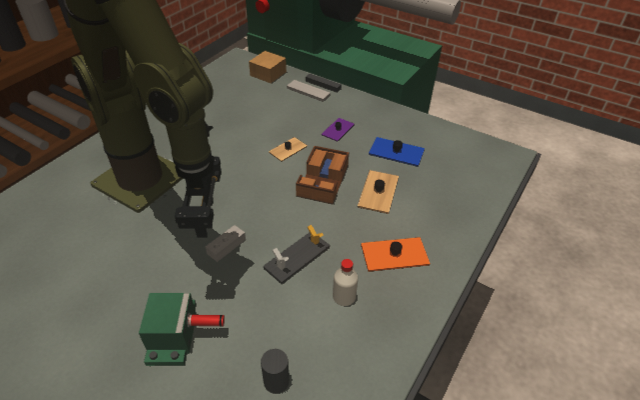

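The handle stands square out of the bore ring with the shoulder at the face (crop 237,180). The lid lies flat, and the bottle, stock and block look unmoved. One numeric check before handing in.

```bash
python3 - <<'E'
from h import *
import pickle
S=pickle.load(open('scene0.pkl','rb')); A=S['frame'].astype(int); S['frame']=cv2.imread('pics/s22.png')[:,:,::-1].copy()
n=np.array([np.cos(np.radians(34)),np.sin(np.radians(34))]);t=np.array([n[1],-n[0]])
p=mask_pts(S,(180,305,50,30),lambda h,s,v,i:((h<8)|(h>172))&(s>150)&(v>60))
r=rect(S,p,.055); P=np.array([ray(S,*u,.055)[:2]*1000 for u in p]); print(r,'n',(P@n).min().round(1),(P@n).max().round(1),'t',(r[:2]@t).round(1))
B=S['frame'].astype(int)
for nm,(x,y,w,h) in dict(bottle=(330,257,30,50),stock=(258,347,34,46)).items(): print(nm,'mean abs diff',np.abs(A-B)[y:y+h,x:x+w].mean().round(2))
s=sensors.state();print(s['t'],np.abs(s['dq']).max(),np.round(s['force'],1))
E
```

```text
[ 519.9 -277.2   63.1   27.4   33.6] n 244.5 307.5 t 520.5
bottle mean abs diff 9.38
stock mean abs diff 6.37
35.85 0.038858650281073895 [ 0.1  0.2 -0.6]
```

```bash
python3 -m pendant '[{"hand":1,"dx":0,"dy":0,"dz":0,"turn":0},{"hand":1,"dx":0,"dy":0,"dz":0,"turn":0},{"hand":1,"dx":0,"dy":0,"dz":0,"turn":0},{"hand":1,"dx":0,"dy":0,"dz":0,"turn":0}]'
python3 -c "
from h import *
print(env.sign_off())"
```

```text
t: 36.25
eef_pos: [0.4132, -0.1322, 0.1585]
orientation: [0.207, 0.676, 0.207, -0.676]
force: [0.5, 0.1, -0.3]
grip_width: 0.0878
the job is handed in; nothing more can be done
None
```

The gauge is in the bore and the job is handed in at about 36 s of the 67 s allowed; no verdict was reported.

- **Lid:** lifted off by its knob and set down flat on the bench, about 170 mm from the case's centre.
- **Rest:** the gauge was taken out by its shank, laid in both saddles with the handle in the yellow one, and let go. The picture showed it seated.
- **Bore:** regripped by the handle and pushed in. The tool stopped within 1 mm of the predicted home position while the axial force rose to about 14 N, so I take the shoulder to be home against the face.
- **Last picture:** the handle stands square out of the bore, with its axis at 33.6° against about 34° for the bore. The robot is clear of everything.

Things that went wrong or disagreed:
- **First knob grasp:** it closed on air because the reported tool height reads about 38 mm low. I found this from the cameras and a light touch on the knob, and allowed for it afterwards.
- **Sideways offset at the bore:** the top camera put it 2–4 mm larger than the scene camera did. I trusted the scene camera, and the shank went in with only 1–3 N of side force.
- **Bottle, stock and block:** I judged them unmoved by eye from the pictures. The pixel comparison of bottle and stock showed some differences, which I put down to shadows and did not check further.

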